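Clamp an embroidery hoop in its sloping table stand

TASK

Set up the embroidery hoop for stitching. Lay it on the sloping wooden table stand with its rim pushed down into the open clamp and resting against both steel stop pins, turned so that the hoop's own little brass tension screw stays well away from the clamp: at the side or higher up the slope. Then turn the knurled brass thumbscrew clockwise, regrasping as needed, until its pad has seated on the rim and you feel the resistance rise: snug enough to hold the hoop, but not forced, since the wooden rim must not be crushed. Leave the spool, the snips and the tape measure where they lie.

Things in the scene. Friction and masses are not known exactly. Their poses are not given: they have to be found in the camera images.
- hoop: Loose round wooden embroidery hoop: ring of 187 mm outer diameter, rim about 9.5 mm wide and 10 mm high, 50 to 85 g; starts lying flat on the bench. Its z axis is square to the ring. Its origin lies on the underside, 5.5 mm from the ring's centre (see hoop_centre).
- hoop_centre (a point): Centre of the hoop's ring, in the plane of its underside; axes as the hoop's. The middle of the rim runs 89 mm from it.
- tension_screw (a point): The hoop's small brass tension screw, a bump about 10 mm long outside the ring, 98 mm from hoop_centre in the hoop's own -y direction. Do not grip the rim there.
- cradle: Sloping rest (32 degrees) of the beech table stand, fixed to the bench. Origin: where hoop_centre belongs, in the plane that carries the hoop's underside, 104 mm above the bench; x straight up the slope, away from the clamp, y across, z square to the slope. Two wooden rails, 14 mm wide, at y = +-48 mm from x = -93 to 99 mm, carry the hoop; between them it is open down to the clamp.
- stop_pin_left (a point): Top of the left of two steel stop pins that the hoop's outer edge rests against: 10 mm diameter, 15 mm above the rest, at x = -86, y = +48 mm of the cradle; axes as the cradle's.
- stop_pin_right (a point): The same for the right pin, at x = -86, y = -48 mm of the cradle.
- clamp_top (a point): Top of the clamp's boss, on the screw's axis, 41 mm above the rest (x = -89, y = 0 of the cradle). The grey clamp is a C open up the slope: its back stands at x = -97 mm, its arm is 36 mm wide, reaches to x = -68 mm and lies 26 to 36 mm above the rest; the cork below is level with the rest.
- thumbscrew: Brass thumbscrew through the clamp's arm; z axis out of the screw, 32 degrees off vertical; x axis along the engraved line on its head, so turning can be read. Right-hand thread, 8 mm a turn (1.27 mm a rad), tightens clockwise seen from above the head, moves down as it turns, stays where it is left. Its origin lies on its axis, 15.5 mm below the pad's underside.
- screw_pad (a point): Centre of the underside of the thumbscrew's rubber pad (20 mm diameter). At the start it stands 13.2 to 14.8 mm above the rest, so the 10 mm rim slides in under it with 3.2 to 4.8 mm to spare, and 2.4 to 3.8 rad of turning bring it into touch.
- screw_head (a point): On the thumbscrew's axis, half-way up the grip: a knurled cylinder of 29 mm diameter from 9 mm below this point to 9 mm above it; axes as the thumbscrew's. It runs with a steady 0.08 N m; from the pad's first touch torque climbs, to 0.15 N m after 0.5 rad (25 N on the rim), 0.27 N m after 1.3 rad (100 N: too tight). Fingers gripping it with 10 N slip at about 35 N on the rim.
- thread_spool: Bystander: standing spool of white thread, 44 mm diameter, 60 mm high; origin under its centre.
- snips: Bystander: yellow thread snips lying flat, 105 mm long; origin under the middle.
- tape_measure: Bystander: round red tape measure lying flat, 51 mm across, 19 mm high; origin at its underside.
Not all that is in view belongs to the job. There is more than one size of the hoop; the job needs the larger.

How it is judged:
By the outcome, as a careful person would: the job done as asked, in the order asked, and still so for the second after the job is handed in, with the robot touching nothing.
It also fails if it takes over 72 s, if anything falls off the work surface, if the arm or the gripper's body presses on something with over 40 N, if the wrist force passes 120 N, or if a joint passes its speed limit or range.

ROBOT

A 6-joint arm with a two-finger parallel gripper is mounted at the origin on the work surface; the furniture and walls round the work are solid. World frame = base frame: x ahead of the robot, y to its left, z up, the work surface at z = 0. Lengths are in mm, angles in rad, forces in N, time in s.
With the tool pointing down it reaches from about 375 to 925 mm from the base axis. Payload 5.7 kg.
Tool frame: the origin (TCP) lies at the very end of the fingers, on their centre line; the grasp point (between the pads) lies manip.grip_point_offset behind it (manip.grip_point_offset is the distance from the TCP to the grasp point, in mm); z points along the fingers, y is the direction in which the jaws open and shut (so a half turn about z gives the same grasp; the last joint's range is limited). The gripper opens to 88 mm and grips with 3 to 60 N. Pads are 20 mm wide; open, the fingers measure 115 mm over their backs; the gripper's body (75 mm by 178 mm) begins 61 mm behind the grasp point.
Start: joints at [-1.358, 0.359, 1.51, -0, 1.272, -0.115], TCP at [193.161, -568.024, 222.623] pointing down, gripper open.
Joint ranges: [-2.97, 2.97], [-1.01, 2.36], [0.21, 2.38], [-0.96, 4.11], [0.2, 2.71], [-2.98, 2.98]. Speed limits (rad/s): [2.39, 2.39, 3.14, 3.14, 3.14, 3.14].

INTERFACE

Orientations are given as a unit quaternion [w, x, y, z].
In Python, from station import manip gives the robot as it stands. The module is installed in compiled form; this text tells all that it offers.
- The arm moves only by the tool move_arm, never from a script. Its argument "series" is a list of rows, each an object of numbers: "tx", "ty", "tz": the shift along the tool's x, y, z in cm; "wx", "wy", "wz": the turn, a rotation vector about the tool's x, y, z in degrees; "grip": the opening, from 0 (shut) to 1 (fully open). In form: [{"tx": .., "ty": .., "tz": .., "wx": .., "wy": .., "wz": .., "grip": ..}, ...]. A call has 1 to 12 rows; each row shifts and turns the commanded pose from where the row before left it, along the tool's axes as they then stand; what a row does not reach is not made up. A row lasts 1/12 s, in which the tool goes at most 41.7 mm and 7.16 degrees, less where a joint would pass 70% of its speed; a pose out of reach is approached as far as the arm can. A call with a gripper value outside its range is refused whole. The fingers move at their own pace and stop on an object; "newtons" is the grip in N (left out, the last holds). Time passes only in rows, so rows that do not move let the fingers close. It gives the time, the measured TCP pose, the force and the opening at its end, in the units of the state.
- manip.get_state(): the state, without advancing time (a new reading comes with each control period).
- manip.capture(name): name is "scene" or "top"; returns the picture (384x512x3 uint8, blue, green, red); there is no depth.
- manip.calibration(name): a dict with "fx", "fy", "cx", "cy" (pixels), "pose" (4x4, takes a point from camera to world coordinates). Camera axes: x right, y down, z forward; pixel columns grow to the right and rows downward; lengths in mm; the calibration is good to about 2 mm. A picture is of the moment at which its call begins. calibration takes no time and is no camera call.
- manip.sign_off(): hands the job in, once; it reports no verdict.
The state is a dict: "time": time; "joints": joint angles; "joint_vel": joint speeds; "tau": joint torques, N m; "position": TCP position; "tool_rot": TCP orientation; "ft_force": force on the tool from outside, world axes, zero at the start; "ft_torque": the same for the moment, N m; "opening": finger opening in mm.
Only numpy, scipy, OpenCV 4.12 (cv2) and the standard library are available. Lean on these libraries where they do the work, as an engineer would, in place of code of your own. Each camera call takes 0.05 s, during which the arm holds its last target.

## Working session

There is one attempt and no reset: what is moved stays moved. The work goes in short steps, Python scripts to look and compute and a tool call to move; the robot and the scene stay as the last step left them, time stands still between calls to the robot, and variables do not carry over. Pictures are saved under pics/ and viewed, and the job is handed in when it is done.

Besides the shell and the picture viewer there is one more tool, called after "Request:" as name([rows], argument=value, ...), one row to a line, values as JSON. move_arm: Moves the arm, as the interface text tells. Its arguments: {"type":"object","properties":{"series":{"type":"array","items":{"type":"object","properties":{"tx":{"type":"number"},"ty":{"type":"number"},"tz":{"type":"number"},"wx":{"type":"number"},"wy":{"type":"number"},"wz":{"type":"number"},"grip":{"type":"number"}}}},"newtons":{"type":"number"}},"required":["series"]}

```bash
ls; mkdir -p pics
python3 - <<'E'
from station import manip
import cv2
print(manip.get_state()); print(manip.grip_point_offset)
for n in ("scene","top"):
    im=manip.capture(n); cv2.imwrite(f"pics/{n}0.png",im)
    c=manip.calibration(n); print(n,c)
E
```

```text
pics
{'time': 0.0, 'joints': array([-1.35809742e+00,  3.59468658e-01,  1.51144047e+00,  1.50829781e-06,
        1.27251829e+00, -1.15098806e-01]), 'joint_vel': array([-0.00057589, -0.00149408,  0.00012876,  0.0005472 , -0.00017822,
        0.00030265]), 'tau': array([-1.54190031e-03, -5.15378952e+01, -2.70728910e+01,  6.71717897e-02,
        3.48380394e-02, -1.20807481e-04]), 'position': array([ 193.01941575, -567.3606379 ,  221.82819517]), 'tool_rot': array([-9.16325564e-04,  9.86598244e-01,  1.63165756e-01, -4.40307609e-05]), 'ft_force': array([0.15432478, 0.39690735, 0.10274377]), 'ft_torque': array([0.02241719, 0.00878008, 0.02336798]), 'opening': 88.30517467044784}
18.700000000000003
scene {'fx': 436.2949329037575, 'fy': 436.2949329037575, 'cx': 258.03958219175513, 'cy': 196.84919911904083, 'pose': array([[-5.71312416e-01, -3.53650884e-01,  7.40630256e-01,
        -4.33372306e+02],
       [-8.20568276e-01,  2.64188218e-01, -5.06825699e-01,
         6.15141949e+02],
       [-1.64264311e-02, -8.97293507e-01, -4.41128705e-01,
         6.34213131e+02],
       [ 0.00000000e+00,  0.00000000e+00,  0.00000000e+00,
         1.00000000e+00]])}
top {'fx': 470.28882851170454, 'fy': 470.28882851170454, 'cx': 243.0496832709516, 'cy': 192.210412306338, 'pose': array([[-2.42704067e-02, -9.96081693e-01,  8.50423926e-02,
         3.53135652e+02],
       [-9.99469855e-01,  2.23300965e-02, -2.36933543e-02,
        -2.34676006e+00],
       [ 2.17015116e-02, -8.55723552e-02, -9.96095586e-01,
         1.49589274e+03],
       [ 0.00000000e+00,  0.00000000e+00,  0.00000000e+00,
         1.00000000e+00]])}
```

View pics/scene0.png

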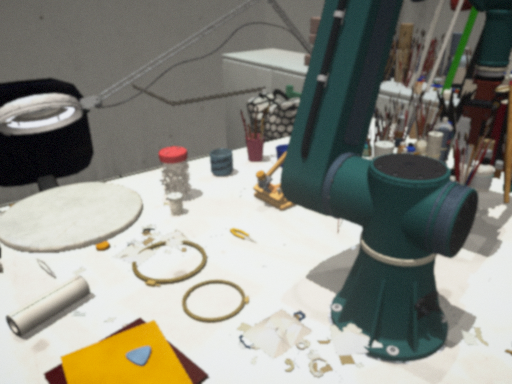

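View pics/top0.png

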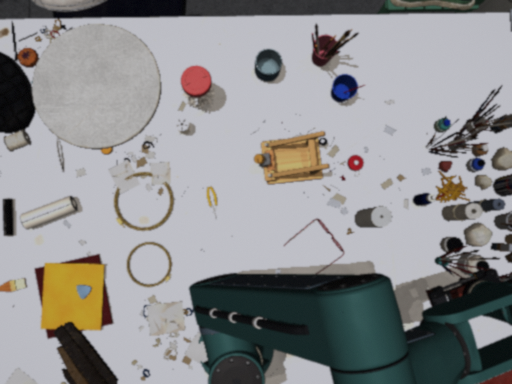

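Run:
```python
import cv2,numpy as np
t=cv2.imread("pics/top0.png"); s=cv2.imread("pics/scene0.png")
a=cv2.resize(t[120:200,240:340],None,fx=6,fy=6,interpolation=cv2.INTER_CUBIC)
b=cv2.resize(t[155:295,100:240],None,fx=4,fy=4,interpolation=cv2.INTER_CUBIC)
c=cv2.resize(s[140:220,240:320],None,fx=7,fy=7,interpolation=cv2.INTER_CUBIC)
d=cv2.resize(s[220:330,120:260],None,fx=5,fy=5,interpolation=cv2.INTER_CUBIC)
for n,i in zip("abcd",(a,b,c,d)): cv2.imwrite(f"pics/z_{n}.png",i)
```

```text
(no output)
```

View pics/z_a.png

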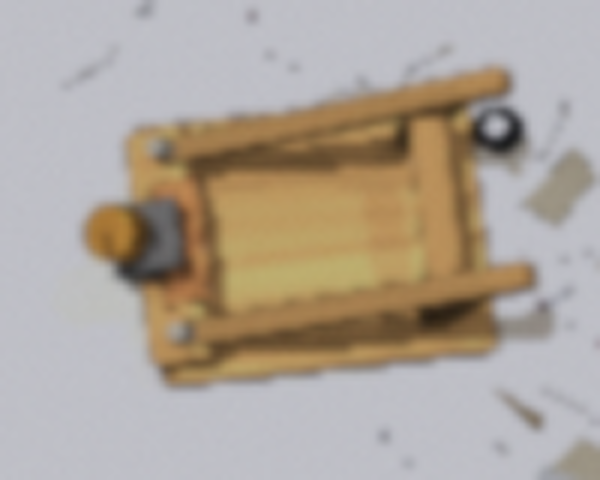

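View pics/z_b.png

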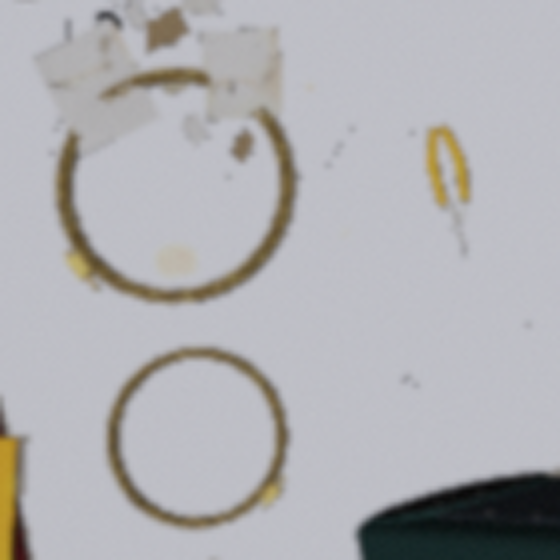

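View pics/z_c.png

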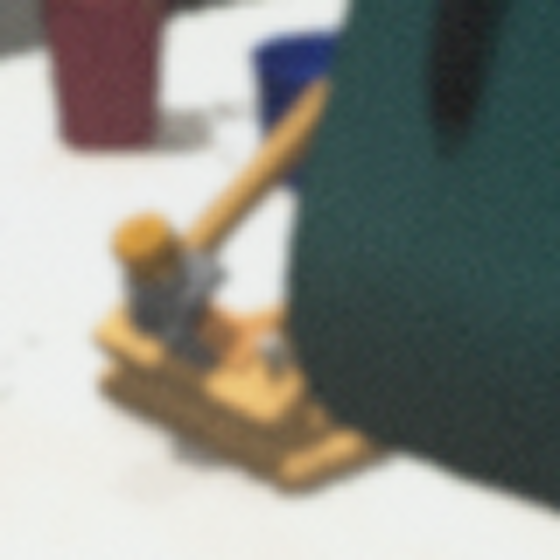

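View pics/z_d.png

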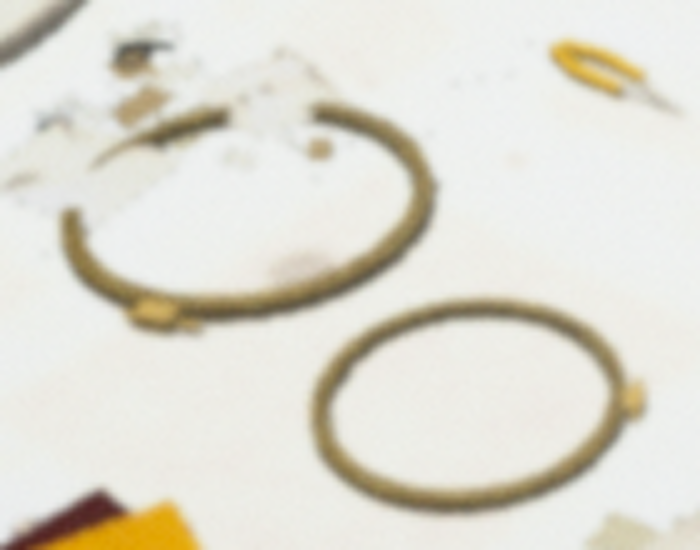

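```bash
cat > h.py <<'E'
import numpy as np,cv2
from scipy.spatial.transform import Rotation as R
from station import manip
C={n:manip.calibration(n) for n in("scene","top")}
def ray(n,u,v):
    c=C[n];P=c["pose"];d=np.array([(u-c["cx"])/c["fx"],(v-c["cy"])/c["fy"],1.])
    d=P[:3,:3]@d;return P[:3,3],d/np.linalg.norm(d)
def onz(n,u,v,z):
    o,d=ray(n,u,v);return o+d*(z-o[2])/d[2]
def proj(n,p):
    c=C[n];P=c["pose"];q=P[:3,:3].T@(np.asarray(p)-P[:3,3])
    return np.array([c["fx"]*q[0]/q[2]+c["cx"],c["fy"]*q[1]/q[2]+c["cy"]])
def tri(a,b):
    (o1,d1),(o2,d2)=ray("top",*a),ray("scene",*b)
    s=np.linalg.lstsq(np.c_[d1,-d2],o2-o1,rcond=None)[0]
    p,q=o1+s[0]*d1,o2+s[1]*d2
    return (p+q)/2,np.linalg.norm(p-q)
def circ(p):
    A=np.c_[2*p,np.ones(len(p))];s=np.linalg.lstsq(A,(p**2).sum(1),rcond=None)[0]
    return s[:2],np.sqrt(s[2]+s[0]**2+s[1]**2)
def circfit(p):
    k=np.ones(len(p),bool)
    for _ in range(8):
        c,r=circ(p[k]);e=abs(np.linalg.norm(p-c,axis=1)-r);k=e<4
    return c,r,k.sum(),len(p)
def tool():
    s=manip.get_state();q=s["tool_rot"]
    return s,s["position"],R.from_quat([q[1],q[2],q[3],q[0]]).as_matrix()
E
python3 - <<'E'
from h import *
for n,box in(("top",(105,165,182,235)),("scene",(125,232,215,290))):
    im=cv2.imread(f"pics/{n}0.png");x0,y0,x1,y1=box
    hsv=cv2.cvtColor(im,cv2.COLOR_BGR2HSV)
    m=cv2.inRange(hsv,(12,70,30),(35,255,190));mm=np.zeros_like(m);mm[y0:y1,x0:x1]=m[y0:y1,x0:x1]
    cv2.imwrite(f"pics/m_{n}.png",cv2.resize(mm[y0-5:y1+5,x0-5:x1+5],None,fx=5,fy=5,interpolation=0))
    v,u=np.nonzero(mm)
    p=np.array([onz(n,a,b,8)[:2] for a,b in zip(u,v)])
    print(n,circfit(p))
for n,uv in(("top",(119.5,220.5)),("scene",(151,283))): print("screw",n,onz(n,*uv,6))
# stand
L=onz("top",267,145,71.2);Rr=onz("top",270.2,175.3,71.2)
print("pins",L,Rr,np.linalg.norm(L-Rr))
yv=(L-Rr)[:2];yv/=np.linalg.norm(yv);print("yaw y axis",yv)
# head top
print("head",tri((258.5,159),(261,171.5)))
E
```

```text
top (array([459.89806645, 277.42889327]), np.float64(87.88281106327376), np.int64(325), 368)
scene (array([442.1686882 , 295.63371899]), np.float64(74.79070963508904), np.int64(141), 567)
screw top [399.74439994 353.08827179   6.        ]
screw scene [395.9871419  356.05210047   6.        ]
pins [ 618.60311927 -113.32200416   71.2       ] [ 524.73940258 -120.42427505   71.2       ] 94.13203260457087
yaw y axis [0.99714958 0.0754501 ]
head (array([568.28517841, -83.06582111, 119.50393289]), np.float64(0.29432368913031604))
```

```bash
cat >> h.py <<'E'
a=np.radians(32)
def cradle(o,yaw):  # yaw: heading of horizontal projection of cradle x
    x=np.array([np.cos(yaw)*np.cos(a),np.sin(yaw)*np.cos(a),np.sin(a)])
    y=np.array([-np.sin(yaw),np.cos(yaw),0]);z=np.cross(x,y)
    return np.c_[x,y,z],np.array([o[0],o[1],104.])
E
python3 - <<'E'
from h import *
L=onz("top",267,145,71.2);Rr=onz("top",270.2,175.3,71.2)
E1=onz("top",324.5,133.7,156.5);E2=onz("top",328.7,165.6,156.5)
pm,em=(L+Rr)/2,(E1+E2)/2
print(E1,E2,np.linalg.norm(E1-E2)); d=(em-pm)[:2]; print("len",np.linalg.norm(d),"exp",185*np.cos(a)-15*np.sin(a)*1)
print("yaw by rails",np.degrees(np.arctan2(d[1],d[0])),"by pins",np.degrees(np.arctan2(-(L-Rr)[0],(L-Rr)[1])), "ends",np.degrees(np.arctan2(-(E1-E2)[0],(E1-E2)[1])))
t=np.radians(-86.)
yaw=np.arctan2(d[1],d[0])
f=np.array([np.cos(yaw),np.sin(yaw)])
o=pm[:2]-f*(-86*np.cos(a)-15*np.sin(a)) 
print("origin",o)
M,O=cradle(o,yaw)
print("head in cradle",M.T@(np.array([568.3,-83.1,119.5])-O))
pts=[(-86,48,15),(-86,-48,15),(99,48,0),(99,-48,0),(-89,0,41),(-89,0,67),(-68,18,36),(-68,-18,36),(-97,18,36)]
for n in("top","scene"):
    im=cv2.imread(f"pics/{n}0.png");k=6;x0,y0=((240,120) if n=="top" else (230,130))
    z=cv2.resize(im[y0:y0+85,x0:x0+105],None,fx=k,fy=k,interpolation=cv2.INTER_CUBIC)
    for p in pts:
        u=(proj(n,M@np.array(p)+O)-[x0,y0]+.5)*k; cv2.circle(z,tuple(int(i) for i in u),4,(0,0,255),1)
    cv2.imwrite(f"pics/ov_{n}.png",z)
    z=cv2.resize(im[150:310,90:260],None,fx=4,fy=4)
    for t in np.arange(0,6.28,.1):
      for r in(84,93.5):
        u=(proj(n,(459.9+r*np.cos(t),277.4+r*np.sin(t),10))-[90,150]+.5)*4;cv2.circle(z,tuple(int(i) for i in u),1,(0,0,255),-1)
    cv2.imwrite(f"pics/oh_{n}.png",z)
w=np.hstack([cv2.imread("pics/oh_top.png"),cv2.imread("pics/oh_scene.png")]);cv2.imwrite("pics/oh.png",cv2.resize(w,(800,376)))
w=np.hstack([cv2.imread("pics/ov_top.png"),cv2.imread("pics/ov_scene.png")]);cv2.imwrite("pics/ov.png",cv2.resize(w,(800,324)))
E
```

```text
[ 632.51192078 -274.63726811  156.5       ] [ 538.97037158 -283.14419442  156.5       ] 93.92757433734481
len 162.6273706287707 exp 148.94010882544075
yaw by rails -85.03678800610675 by pins -85.67291582116673 ends -84.8036580271521
origin [ 578.66876284 -197.45079801]
head in cradle [-89.15836988  -0.43670003  73.98959806]
```

View pics/oh.png

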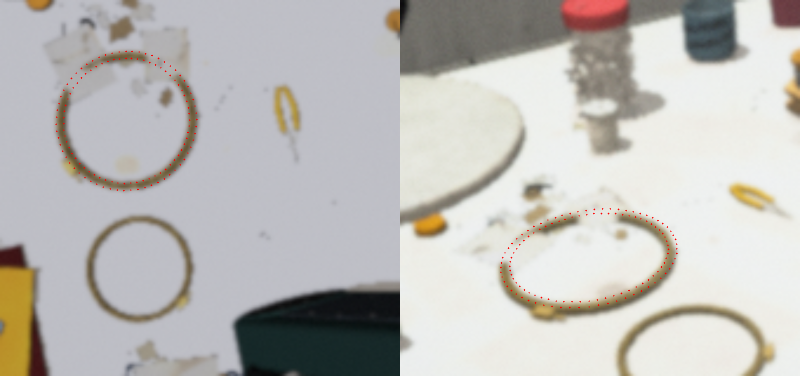

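View pics/ov.png

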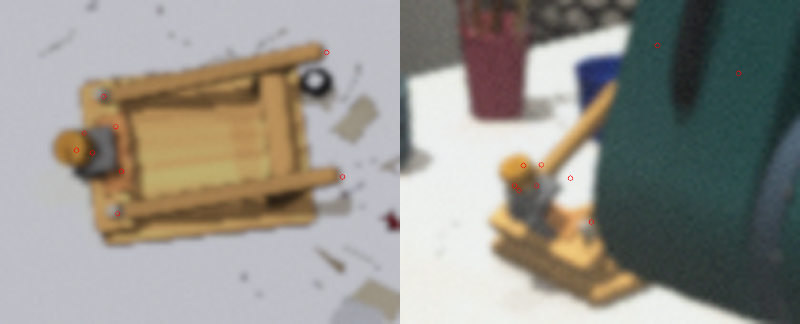

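```bash
cat >> h.py <<'E'
def go(pt,Rt=None,pos=None,Rc=None):
    s,p,Rm=tool()
    if pos is not None:p=pos
    if Rc is not None:Rm=Rc
    d=Rm.T@(np.asarray(pt,float)-p)/10
    print("shift cm",d.round(2),"rows",np.ceil(np.linalg.norm(d)/4.1))
    if Rt is not None:
        w=np.degrees(R.from_matrix(Rm.T@Rt).as_rotvec());print("then rot deg",w.round(2),"rows",np.ceil(np.linalg.norm(w)/7))
def down(psi):
    c,s_=np.cos(np.radians(psi)),np.sin(np.radians(psi));return np.array([[c,s_,0],[s_,-c,0],[0,0,-1.]])
E
python3 - <<'E'
from h import *
s,p,Rm=tool()
go((480,0,222)); go((376.4,247,120),down(110),pos=np.array([480,0,222.]))
E
```

```text
shift cm [ 45.44 -44.48   0.07] rows 16.0
shift cm [ -1.86 -26.7   10.24] rows 7.0
then rot deg [-6.000e-02 -8.000e-02 -9.122e+01] rows 14.0
```

Request:
move_arm([
  {"tx": 2.84,"ty": -2.78,"grip": 1},
  {"tx": 2.84,"ty": -2.78},
  {"tx": 2.84,"ty": -2.78},
  {"tx": 2.84,"ty": -2.78},
  {"tx": 2.84,"ty": -2.78},
  {"tx": 2.84,"ty": -2.78},
  {"tx": 2.84,"ty": -2.78},
  {"tx": 2.84,"ty": -2.78},
  {"tx": 2.84,"ty": -2.78},
  {"tx": 2.84,"ty": -2.78},
  {"tx": 2.84,"ty": -2.78},
  {"tx": 2.84,"ty": -2.78},
], newtons=30)

```text
invalid input at $.series[0]: expected keys tx, ty, tz, wx, wy, wz, grip
```

Request:
move_arm([
  {"tx": 2.84,"ty": -2.78},
  {"tx": 2.84,"ty": -2.78},
  {"tx": 2.84,"ty": -2.78},
  {"tx": 2.84,"ty": -2.78},
  {"tx": -0.25,"ty": -3.8,"tz": 1.0},
  {"tx": -0.25,"ty": -3.8,"tz": 1.0},
  {"tx": -0.25,"ty": -3.8,"tz": 1.0},
  {"tx": -0.25,"ty": -3.8,"tz": 1.0},
  {"tx": -0.25,"ty": -3.8,"tz": 1.0},
  {"tx": -0.25,"ty": -3.8,"tz": 1.0},
  {"tx": -0.25,"ty": -3.8,"tz": 1.0},
  {},
])

```text
invalid input at $.series[0]: expected keys tx, ty, tz, wx, wy, wz, grip
```

Request:
move_arm([
  {"wz": -7,"grip": 0.5},
  {"wz": -7},
  {"wz": -7},
  {"wz": -7},
  {"wz": -7},
  {"wz": -7},
  {"wz": -7},
  {"wz": -7},
  {"wz": -7},
  {"wz": -7},
  {"wz": -7},
  {"wz": -7},
])

```text
invalid input at $.series[0]: expected keys tx, ty, tz, wx, wy, wz, grip
```

Run:
```python
from h import *
t=manip.capture("top");s=manip.capture("scene");cv2.imwrite("pics/t1.png",t);cv2.imwrite("pics/s1.png",s)
cv2.imwrite("pics/w1.png",np.hstack([cv2.resize(t[120:300,90:330],None,fx=1.65,fy=1.65),cv2.resize(s[130:310,120:360],None,fx=1.65,fy=1.65)]))
st,p,Rm=tool();print(p,st["opening"],st["joints"],st["time"],st["ft_force"])
go((376.4,247,40),down(110))
```

```text
[ 193.04830455 -567.62541468  222.12870211] 88.20940168946981 [-1.35812190e+00  3.59230068e-01  1.51102415e+00 -3.43663535e-05
  1.27252904e+00 -1.15105675e-01] 0.2 [ 0.1171744   0.04467978 -0.22207516]
shift cm [ 43.58 -71.2   18.3 ] rows 21.0
then rot deg [-5.000e-02 -6.000e-02 -9.122e+01] rows 14.0
```

View pics/w1.png

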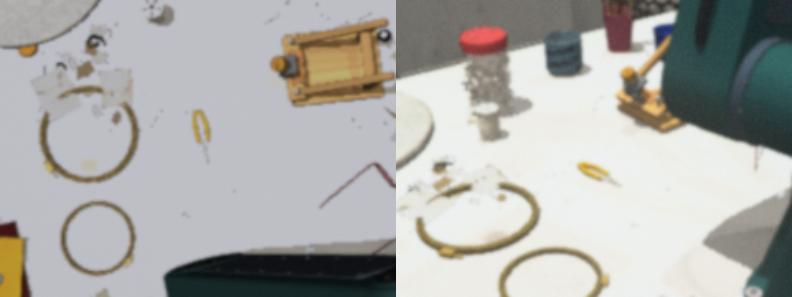

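All keys are required in each row.

Request:
move_arm([
  {"tx": 2.84,"ty": -2.78,"tz": 0,"wx": 0,"wy": 0,"wz": 0,"grip": 1},
  {"tx": 2.84,"ty": -2.78,"tz": 0,"wx": 0,"wy": 0,"wz": 0,"grip": 1},
  {"tx": 2.84,"ty": -2.78,"tz": 0,"wx": 0,"wy": 0,"wz": 0,"grip": 1},
  {"tx": 2.84,"ty": -2.78,"tz": 0,"wx": 0,"wy": 0,"wz": 0,"grip": 1},
  {"tx": 2.84,"ty": -2.78,"tz": 0,"wx": 0,"wy": 0,"wz": 0,"grip": 1},
  {"tx": 2.84,"ty": -2.78,"tz": 0,"wx": 0,"wy": 0,"wz": 0,"grip": 1},
  {"tx": 2.84,"ty": -2.78,"tz": 0,"wx": 0,"wy": 0,"wz": 0,"grip": 1},
  {"tx": 2.84,"ty": -2.78,"tz": 0,"wx": 0,"wy": 0,"wz": 0,"grip": 1},
  {"tx": 2.84,"ty": -2.78,"tz": 0,"wx": 0,"wy": 0,"wz": 0,"grip": 1},
  {"tx": 2.84,"ty": -2.78,"tz": 0,"wx": 0,"wy": 0,"wz": 0,"grip": 1},
  {"tx": 2.84,"ty": -2.78,"tz": 0,"wx": 0,"wy": 0,"wz": 0,"grip": 1},
  {"tx": 2.84,"ty": -2.78,"tz": 0,"wx": 0,"wy": 0,"wz": 0,"grip": 1},
], newtons=30)

```text
time: 1.2
position: [408.8, -140.6, 222.8]
tool_rot: [0.0, 0.987, 0.163, 0.0]
ft_force: [1.3, -1.1, -0.4]
opening: 87.7
```

Request:
move_arm([
  {"tx": 2.84,"ty": -2.78,"tz": 0,"wx": 0,"wy": 0,"wz": 0,"grip": 1},
  {"tx": 2.84,"ty": -2.78,"tz": 0,"wx": 0,"wy": 0,"wz": 0,"grip": 1},
  {"tx": 2.84,"ty": -2.78,"tz": 0,"wx": 0,"wy": 0,"wz": 0,"grip": 1},
  {"tx": 2.84,"ty": -2.78,"tz": 0,"wx": 0,"wy": 0,"wz": 0,"grip": 1},
  {"tx": -0.26,"ty": -3.8,"tz": 1.4,"wx": 0,"wy": 0,"wz": 0,"grip": 0.5},
  {"tx": -0.26,"ty": -3.8,"tz": 1.4,"wx": 0,"wy": 0,"wz": 0,"grip": 0.5},
  {"tx": -0.26,"ty": -3.8,"tz": 1.4,"wx": 0,"wy": 0,"wz": 0,"grip": 0.5},
  {"tx": -0.26,"ty": -3.8,"tz": 1.4,"wx": 0,"wy": 0,"wz": 0,"grip": 0.5},
  {"tx": -0.26,"ty": -3.8,"tz": 1.4,"wx": 0,"wy": 0,"wz": 0,"grip": 0.5},
  {"tx": -0.26,"ty": -3.8,"tz": 1.4,"wx": 0,"wy": 0,"wz": 0,"grip": 0.5},
  {"tx": -0.26,"ty": -3.8,"tz": 1.4,"wx": 0,"wy": 0,"wz": 0,"grip": 0.5},
  {"tx": 0,"ty": 0,"tz": 0,"wx": 0,"wy": 0,"wz": 0,"grip": 0.5},
])

```text
time: 2.2
position: [372.9, 249.4, 122.6]
tool_rot: [-0.001, 0.986, 0.166, -0.002]
ft_force: [-0.8, -0.5, -0.7]
opening: 44.2
```

Request:
move_arm([
  {"tx": 0,"ty": 0,"tz": 0,"wx": 0,"wy": 0,"wz": -7,"grip": 0.5},
  {"tx": 0,"ty": 0,"tz": 0,"wx": 0,"wy": 0,"wz": -7,"grip": 0.5},
  {"tx": 0,"ty": 0,"tz": 0,"wx": 0,"wy": 0,"wz": -7,"grip": 0.5},
  {"tx": 0,"ty": 0,"tz": 0,"wx": 0,"wy": 0,"wz": -7,"grip": 0.5},
  {"tx": 0,"ty": 0,"tz": 0,"wx": 0,"wy": 0,"wz": -7,"grip": 0.5},
  {"tx": 0,"ty": 0,"tz": 0,"wx": 0,"wy": 0,"wz": -7,"grip": 0.5},
  {"tx": 0,"ty": 0,"tz": 0,"wx": 0,"wy": 0,"wz": -7,"grip": 0.5},
  {"tx": 0,"ty": 0,"tz": 0,"wx": 0,"wy": 0,"wz": -7,"grip": 0.5},
  {"tx": 0,"ty": 0,"tz": 0,"wx": 0,"wy": 0,"wz": -7,"grip": 0.5},
  {"tx": 0,"ty": 0,"tz": 0,"wx": 0,"wy": 0,"wz": -7,"grip": 0.5},
  {"tx": 0,"ty": 0,"tz": 0,"wx": 0,"wy": 0,"wz": -7,"grip": 0.5},
  {"tx": 0,"ty": 0,"tz": 0,"wx": 0,"wy": 0,"wz": -7,"grip": 0.5},
])

```text
time: 3.2
position: [377.7, 244.9, 124.9]
tool_rot: [0.0, 0.622, 0.783, 0.0]
ft_force: [0.7, -0.3, 0.2]
opening: 44.0
```

Run:
```python
from h import *
t=manip.capture("top");s=manip.capture("scene");cv2.imwrite("pics/t1.png",t);cv2.imwrite("pics/s1.png",s)
cv2.imwrite("pics/w1.png",np.hstack([cv2.resize(t[120:300,90:330],None,fx=1.65,fy=1.65),cv2.resize(s[130:310,120:360],None,fx=1.65,fy=1.65)]))
st,p,Rm=tool();print(p,st["opening"],st["joints"],st["time"],st["ft_force"])
go((376.4,247,40),down(110))
```

```text
[377.64811508 244.91195519 124.88841274] 43.699330146989375 [ 4.21721249e-01  2.71653229e-01  1.93920943e+00 -9.51463868e-05
  9.30526406e-01  1.97715607e-01] 3.3 [ 0.58836158 -0.47852019  0.49449139]
shift cm [ 0.23 -0.08  8.49] rows 3.0
then rot deg [ 0.01  0.   -7.16] rows 2.0
```

View pics/w1.png

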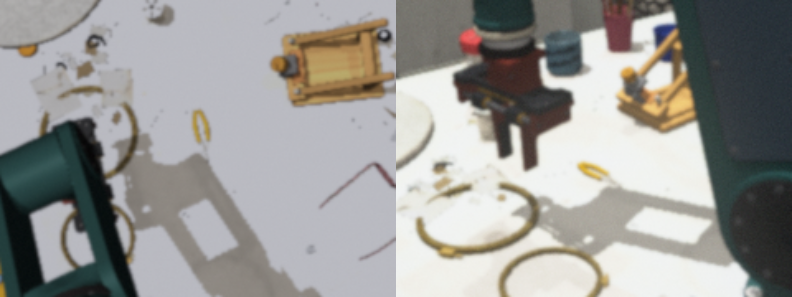

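Request:
move_arm([
  {"tx": 0.23,"ty": -0.08,"tz": 2.0,"wx": 0,"wy": 0,"wz": -7.1,"grip": 0.5},
  {"tx": 0,"ty": 0,"tz": 3.5,"wx": 0,"wy": 0,"wz": 0,"grip": 0.5},
  {"tx": 0,"ty": 0,"tz": 3.5,"wx": 0,"wy": 0,"wz": 0,"grip": 0.5},
  {"tx": 0,"ty": 0,"tz": 2.2,"wx": 0,"wy": 0,"wz": 0,"grip": 0.5},
  {"tx": 0,"ty": 0,"tz": 0.8,"wx": 0,"wy": 0,"wz": 0,"grip": 0.5},
  {"tx": 0,"ty": 0,"tz": 0,"wx": 0,"wy": 0,"wz": 0,"grip": 0.5},
  {"tx": 0,"ty": 0,"tz": 0,"wx": 0,"wy": 0,"wz": 0,"grip": 0.5},
])

```text
time: 3.88
position: [376.3, 247.4, 5.0]
tool_rot: [-0.0, 0.575, 0.818, -0.0]
ft_force: [0.2, 0.3, 0.6]
opening: 44.0
```

Run:
```python
from h import *
s=manip.capture("scene");cv2.imwrite("pics/s2.png",cv2.resize(s[160:310,110:310],None,fx=4,fy=4))
st,p,Rm=tool();print(p,st["opening"],st["joints"],st["time"],st["ft_force"])
go((376.4,247,2),down(110))
```

```text
[376.89102954 247.73701609   5.60954091] 43.767970340705006 [4.28043742e-01 4.88972407e-01 2.03855494e+00 1.90043183e-04
 6.12648056e-01 8.23219244e-02] 3.9333 [-0.38763018 -0.12735947  0.00431563]
shift cm [-0.05 -0.07  0.36] rows 1.0
then rot deg [ 0.08 -0.01 -0.2 ] rows 1.0
```

View pics/s2.png

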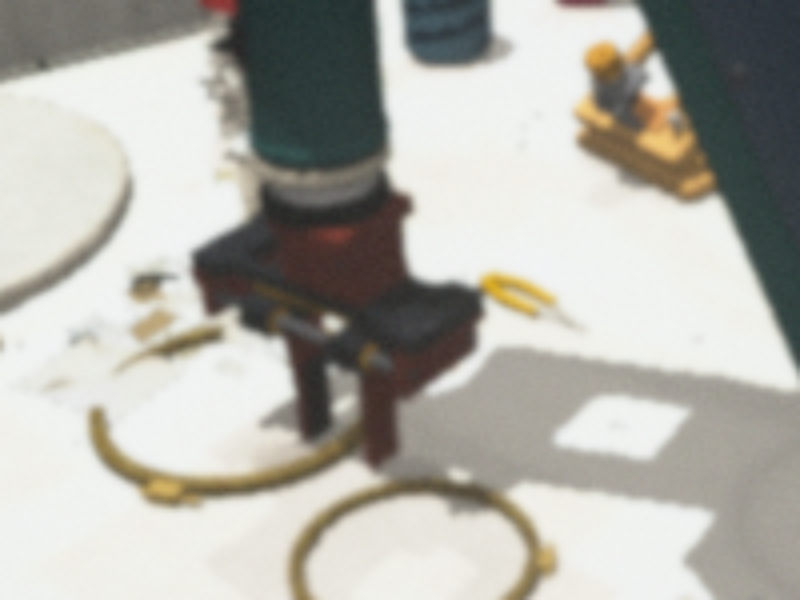

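Request:
move_arm([
  {"tx": 0,"ty": 0,"tz": 0.3,"wx": 0,"wy": 0,"wz": 0,"grip": 0.5},
  {"tx": 0,"ty": 0,"tz": 0,"wx": 0,"wy": 0,"wz": 0,"grip": 0.0},
  {"tx": 0,"ty": 0,"tz": 0,"wx": 0,"wy": 0,"wz": 0,"grip": 0.0},
  {"tx": 0,"ty": 0,"tz": 0,"wx": 0,"wy": 0,"wz": 0,"grip": 0.0},
  {"tx": 0,"ty": 0,"tz": 0,"wx": 0,"wy": 0,"wz": 0,"grip": 0.0},
  {"tx": 0,"ty": 0,"tz": 0,"wx": 0,"wy": 0,"wz": 0,"grip": 0.0},
  {"tx": 0,"ty": 0,"tz": 0,"wx": 0,"wy": 0,"wz": 0,"grip": 0.0},
  {"tx": 0,"ty": 0,"tz": 0,"wx": 0,"wy": 0,"wz": 0,"grip": 0.0},
])

```text
time: 4.6
position: [376.1, 247.5, 1.8]
tool_rot: [0.0, 0.574, 0.819, 0.0]
ft_force: [-0.2, -0.2, 3.0]
opening: 6.6
```

Run:
```python
from h import *
st,p,Rm=tool();print(p,st["opening"],st["joints"],st["time"],st["ft_force"])
```

```text
[376.09014134 247.51007532   1.8255665 ] 6.572303684976285 [4.28359938e-01 4.96428125e-01 2.04154204e+00 1.24653794e-04
 6.03334987e-01 8.12511559e-02] 4.6 [-0.17755031 -0.20332903  3.02579133]
```

Request:
move_arm([
  {"tx": 0,"ty": 0,"tz": 0,"wx": 0,"wy": 0,"wz": 0,"grip": 0.0},
  {"tx": 0,"ty": 0,"tz": 0,"wx": 0,"wy": 0,"wz": 0,"grip": 0.0},
  {"tx": 0,"ty": 0,"tz": -0.5,"wx": 0,"wy": 0,"wz": 0,"grip": 0.0},
  {"tx": 0,"ty": 0,"tz": -1.5,"wx": 0,"wy": 0,"wz": 0,"grip": 0.0},
  {"tx": 0,"ty": 0,"tz": -2,"wx": 0,"wy": 0,"wz": 0,"grip": 0.0},
  {"tx": 0,"ty": 0,"tz": -2,"wx": 0,"wy": 0,"wz": 0,"grip": 0.0},
  {"tx": 0,"ty": 0,"tz": 0,"wx": 0,"wy": 0,"wz": 0,"grip": 0.0},
])

```text
time: 5.18
position: [377.7, 248.3, 64.4]
tool_rot: [0.001, 0.574, 0.819, 0.002]
ft_force: [0.1, 0.5, -0.3]
opening: 6.3
```

Run:
```python
from h import *
s=manip.capture("scene");cv2.imwrite("pics/s3.png",cv2.resize(s[160:310,110:310],None,fx=4,fy=4))
st,p,Rm=tool();print(p,st["opening"],st["joints"],st["time"],st["ft_force"],st["ft_torque"])
```

```text
[377.19346451 248.03638328  63.16146941] 6.2922640084886625 [4.28367774e-01 3.76879144e-01 1.99841402e+00 1.66762642e-04
 7.62644934e-01 8.11941328e-02] 5.2333 [ 0.14653725  0.23898842 -0.26311422] [-0.01436495 -0.06936964  0.06548051]
```

View pics/s3.png

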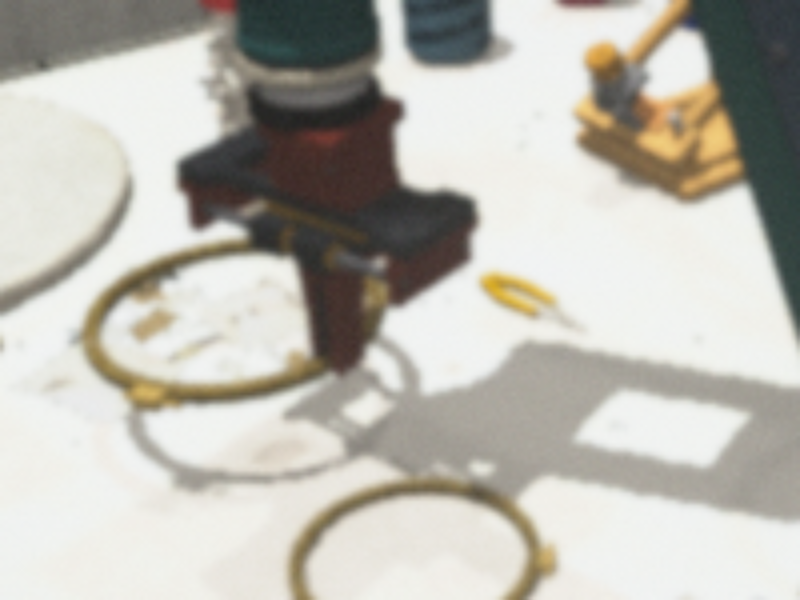

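```bash
cat >> h.py <<'E'
M,O=cradle((578.7,-197.5),np.radians(-85.2))
RT=np.c_[-M[:,1],-M[:,0],-M[:,2]]
def tcp_for(hx,hy,hz): return M@np.array([hx+89,hy,hz+1.8])+O
E
python3 - <<'E'
from h import *
st,p,Rm=tool()
for n in("top","scene"):
    im=manip.capture(n);x0,y0=(90,130) if n=="top" else (100,160)
    z=cv2.resize(im[y0:y0+150,x0:x0+200],None,fx=4,fy=4)
    for t in np.arange(0,6.28,.1):
        q=p+Rm@np.array([93.5*np.cos(t),89+93.5*np.sin(t),1.8-10]);u=(proj(n,q)-[x0,y0]+.5)*4;cv2.circle(z,tuple(int(i) for i in u),2,(0,0,255),-1)
    cv2.imwrite(f"pics/o4{n}.png",z)
w=np.hstack([cv2.imread("pics/o4top.png"),cv2.imread("pics/o4scene.png")]);cv2.imwrite("pics/o4.png",cv2.resize(w,(800,300)))
q=p+[0,0,190];go(q,RT)
pre=tcp_for(38,0,60);print(pre);go(pre,None,pos=q,Rc=RT)
E
```

```text
shift cm [  0.02   0.16 -19.17] rows 5.0
then rot deg [ 27.26 -20.9  -72.84] rows 12.0
[ 584.97191357 -272.19022662  223.7091189 ]
shift cm [-16.35 -43.88  30.89] rows 14.0
```

View pics/o4.png

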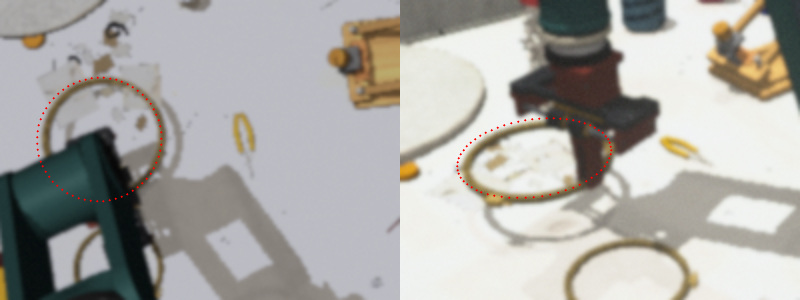

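Run:
```python
from h import *
st,p,Rm=tool();print(p)
zs=p[2]-1.8+5
pc=p+Rm@np.array([0,89,0]);print("pred",pc[:2],zs)
for n,box in(("top",(100,160,180,230)),("scene",(120,215,208,265))):
    im=manip.capture(n);x0,y0,x1,y1=box
    hsv=cv2.cvtColor(im,cv2.COLOR_BGR2HSV)
    m=cv2.inRange(hsv,(12,70,30),(35,255,190));mm=np.zeros_like(m);mm[y0:y1,x0:x1]=m[y0:y1,x0:x1]
    cv2.imwrite(f"pics/m5{n}.png",cv2.resize(mm[y0:y1,x0:x1],None,fx=5,fy=5,interpolation=0))
    v,u=np.nonzero(mm)
    for dz in(-10,0,10):
        P=np.array([onz(n,a,b,zs+dz)[:2] for a,b in zip(u,v)])
        k=(abs(np.linalg.norm(P-pc[:2],axis=1)-87)<12)
        print(n,dz,circfit(P[k]))
```

```text
[375.71274189 247.32500612  61.49573364]
pred [459.40773665 277.59293979] 64.69573364469989
top -10 (array([462.10700067, 273.10059108]), np.float64(88.48462597132824), np.int64(302), 318)
top 0 (array([461.45439359, 271.1858572 ]), np.float64(87.78864837846191), np.int64(306), 318)
top 10 (array([460.69755339, 269.27464151]), np.float64(87.17525519916236), np.int64(306), 318)
scene -10 (array([469.0213248 , 272.16264263]), np.float64(87.56398806709069), np.int64(214), 299)
scene 0 (array([457.62631229, 275.3502666 ]), np.float64(87.21372096744399), np.int64(297), 488)
scene 10 (array([447.68469791, 279.1022196 ]), np.float64(85.9999552973077), np.int64(186), 263)
```

View pics/m5top.png

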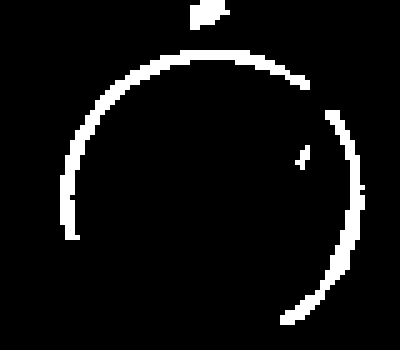

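View pics/m5scene.png

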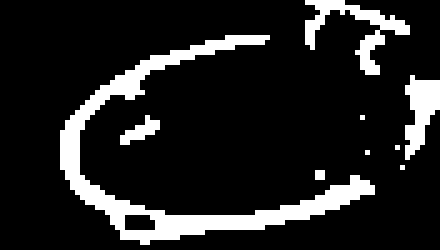

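Request:
move_arm([
  {"tx": 0,"ty": 0,"tz": -3.8,"wx": 0,"wy": 0,"wz": 0,"grip": 0.0},
  {"tx": 0,"ty": 0,"tz": -3.8,"wx": 0,"wy": 0,"wz": 0,"grip": 0.0},
  {"tx": 0,"ty": 0,"tz": -3.8,"wx": 0,"wy": 0,"wz": 0,"grip": 0.0},
  {"tx": 0,"ty": 0,"tz": -3.8,"wx": 0,"wy": 0,"wz": 0,"grip": 0.0},
  {"tx": 0,"ty": 0,"tz": -3.8,"wx": 0,"wy": 0,"wz": 0,"grip": 0.0},
])

```text
time: 5.85
position: [375.0, 247.0, 252.3]
tool_rot: [-0.001, 0.574, 0.819, -0.001]
ft_force: [1.4, 0.7, -1.4]
opening: 6.5
```

Request:
move_arm([
  {"tx": 0,"ty": 0,"tz": 0,"wx": 2.27,"wy": -1.74,"wz": -6.07,"grip": 0.0},
  {"tx": 0,"ty": 0,"tz": 0,"wx": 2.27,"wy": -1.74,"wz": -6.07,"grip": 0.0},
  {"tx": 0,"ty": 0,"tz": 0,"wx": 2.27,"wy": -1.74,"wz": -6.07,"grip": 0.0},
  {"tx": 0,"ty": 0,"tz": 0,"wx": 2.27,"wy": -1.74,"wz": -6.07,"grip": 0.0},
  {"tx": 0,"ty": 0,"tz": 0,"wx": 2.27,"wy": -1.74,"wz": -6.07,"grip": 0.0},
  {"tx": 0,"ty": 0,"tz": 0,"wx": 2.27,"wy": -1.74,"wz": -6.07,"grip": 0.0},
  {"tx": 0,"ty": 0,"tz": 0,"wx": 2.27,"wy": -1.74,"wz": -6.07,"grip": 0.0},
  {"tx": 0,"ty": 0,"tz": 0,"wx": 2.27,"wy": -1.74,"wz": -6.07,"grip": 0.0},
  {"tx": 0,"ty": 0,"tz": 0,"wx": 2.27,"wy": -1.74,"wz": -6.07,"grip": 0.0},
  {"tx": 0,"ty": 0,"tz": 0,"wx": 2.27,"wy": -1.74,"wz": -6.07,"grip": 0.0},
  {"tx": 0,"ty": 0,"tz": 0,"wx": 2.27,"wy": -1.74,"wz": -6.07,"grip": 0.0},
  {"tx": 0,"ty": 0,"tz": 0,"wx": 2.27,"wy": -1.74,"wz": -6.07,"grip": 0.0},
])

```text
time: 6.85
position: [375.9, 247.5, 250.3]
tool_rot: [0.011, -0.043, 0.96, -0.277]
ft_force: [-0.7, -0.2, -0.4]
opening: 6.2
```

Run:
```python
from h import *
st,p,Rm=tool();print(p,st["opening"],st["joints"],st["time"],st["ft_force"])
go(tcp_for(38,0,70),RT)
```

```text
[375.94041284 247.45354391 250.29904394] 6.1891140076507885 [ 0.77705139  0.35337118  1.60205421 -0.42165168  1.56852568 -0.80000101] 6.85 [-0.70704493 -0.17338069 -0.43810429]
shift cm [-16.21 -44.01  29.74] rows 14.0
then rot deg [-0.16 -0.01  0.36] rows 1.0
```

Request:
move_arm([
  {"tx": -1.16,"ty": -3.14,"tz": 2.12,"wx": 0,"wy": 0,"wz": 0,"grip": 0.0},
  {"tx": -1.16,"ty": -3.14,"tz": 2.12,"wx": 0,"wy": 0,"wz": 0,"grip": 0.0},
  {"tx": -1.16,"ty": -3.14,"tz": 2.12,"wx": 0,"wy": 0,"wz": 0,"grip": 0.0},
  {"tx": -1.16,"ty": -3.14,"tz": 2.12,"wx": 0,"wy": 0,"wz": 0,"grip": 0.0},
  {"tx": -1.16,"ty": -3.14,"tz": 2.12,"wx": 0,"wy": 0,"wz": 0,"grip": 0.0},
  {"tx": -1.16,"ty": -3.14,"tz": 2.12,"wx": 0,"wy": 0,"wz": 0,"grip": 0.0},
  {"tx": -1.16,"ty": -3.14,"tz": 2.12,"wx": 0,"wy": 0,"wz": 0,"grip": 0.0},
  {"tx": -1.16,"ty": -3.14,"tz": 2.12,"wx": 0,"wy": 0,"wz": 0,"grip": 0.0},
  {"tx": -1.16,"ty": -3.14,"tz": 2.12,"wx": 0,"wy": 0,"wz": 0,"grip": 0.0},
  {"tx": -1.16,"ty": -3.14,"tz": 2.12,"wx": 0,"wy": 0,"wz": 0,"grip": 0.0},
  {"tx": -1.16,"ty": -3.14,"tz": 2.12,"wx": 0,"wy": 0,"wz": 0,"grip": 0.0},
  {"tx": -1.16,"ty": -3.14,"tz": 2.12,"wx": 0,"wy": 0,"wz": 0,"grip": 0.0},
])

```text
time: 7.85
position: [552.4, -195.5, 233.8]
tool_rot: [0.01, -0.041, 0.961, -0.275]
ft_force: [1.0, -0.2, -0.7]
opening: 6.8
```

Request:
move_arm([
  {"tx": -1.16,"ty": -3.14,"tz": 1.5,"wx": 0,"wy": 0,"wz": 0,"grip": 0.0},
  {"tx": -1.16,"ty": -3.14,"tz": 1.5,"wx": 0,"wy": 0,"wz": 0,"grip": 0.0},
  {"tx": 0,"ty": 0,"tz": 0,"wx": 0,"wy": 0,"wz": 0,"grip": 0.0},
  {"tx": 0,"ty": 0,"tz": 0,"wx": 0,"wy": 0,"wz": 0,"grip": 0.0},
])

```text
time: 8.18
position: [581.2, -262.3, 241.6]
tool_rot: [0.01, -0.039, 0.961, -0.275]
ft_force: [-0.4, 0.2, -0.8]
opening: 6.5
```

```bash
cat >> h.py <<'E'
def look(tag,off=(0,89,1.8)):
    st,p,Rm=tool();ims=[]
    for n in("top","scene"):
        im=manip.capture(n);cv2.imwrite(f"pics/raw_{tag}_{n}.png",im)
        x0,y0=(230,105) if n=="top" else (230,110)
        z=cv2.resize(im[y0:y0+110,x0:x0+110],None,fx=7,fy=7,interpolation=cv2.INTER_CUBIC)[:,:]
        cv2.imwrite(f"pics/{tag}_{n}p.png",cv2.resize(z,(600,600)))
        for t in np.arange(0,6.28,.15):
            q=p+Rm@np.array([off[0]+93.5*np.cos(t),off[1]+93.5*np.sin(t),off[2]-10]);u=(proj(n,q)-[x0,y0]+.5)*7;cv2.circle(z,tuple(int(i) for i in u),2,(0,0,255),-1)
        for q in[(-86,48,15),(-86,-48,15),(99,48,0),(99,-48,0),(-89,0,41),(-89,0,74)]:
            u=(proj(n,M@np.array(q)+O)-[x0,y0]+.5)*7;cv2.circle(z,tuple(int(i) for i in u),4,(255,0,0),1)
        ims.append(z)
    cv2.imwrite(f"pics/{tag}.png",cv2.resize(np.hstack(ims),(800,400)))
    c=M.T@(p+Rm@np.array(off)-O)
    print("tcp",p.round(1),"hc in cradle",c.round(1),"open",round(st["opening"],1),"t",st["time"],"F cradle",(M.T@st["ft_force"]).round(1),"j",st["joints"].round(2))
E
python3 - <<'E'
from h import *
look("k1");go(tcp_for(38,0,70),RT)
E
```

```text
tcp [ 581.2 -262.3  241.6] hc in cradle [38.9 -2.7 80.7] open 6.5 t 8.1833 F cradle [-0.6 -0.4 -0.5] j [-0.23  0.35  1.63 -0.61  1.07 -1.6 ]
shift cm [-0.35 -0.12  1.17] rows 1.0
then rot deg [ 0.12 -0.14  0.04] rows 1.0
```

View pics/k1.png

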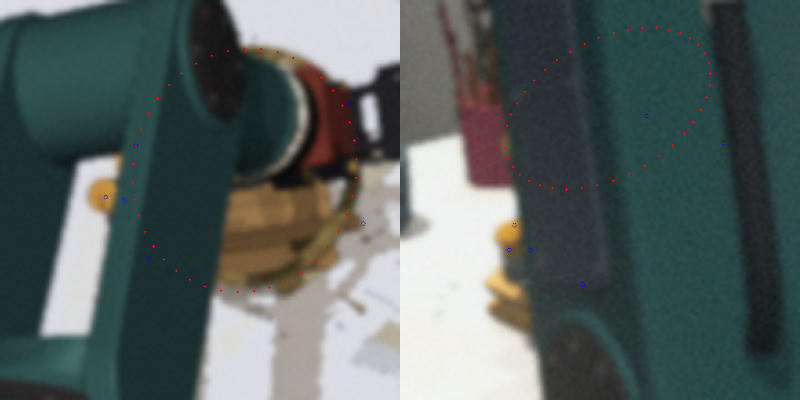

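View pics/k1_scenep.png

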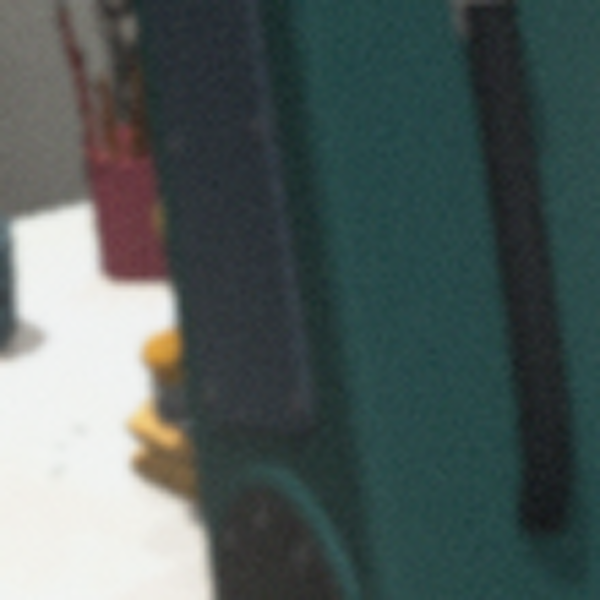

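Run:
```python
import cv2;im=cv2.imread("pics/k1.png");cv2.imwrite("pics/k1t.png",cv2.resize(im[:,100:400],None,fx=2,fy=1.5*1.33))
```

```text
(no output)
```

View pics/k1t.png

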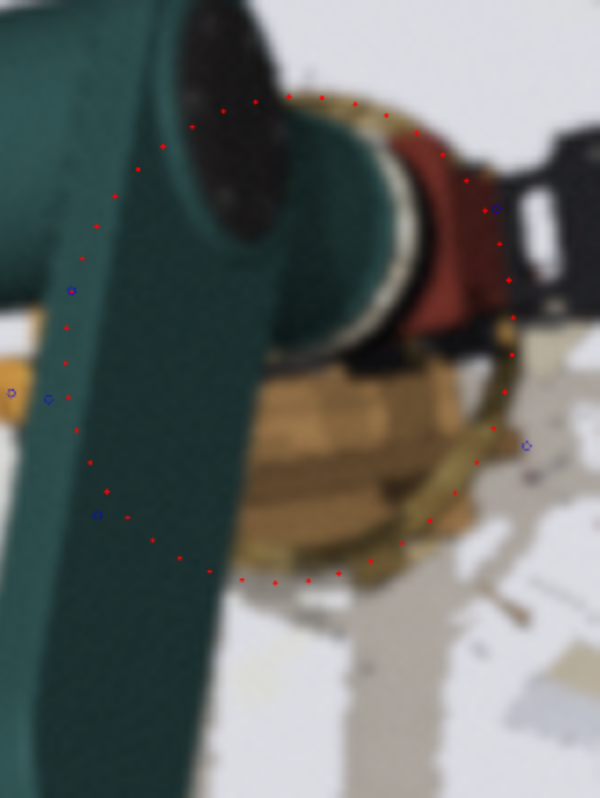

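Request:
move_arm([
  {"tx": 0.2,"ty": 0,"tz": 2.2,"wx": 0,"wy": 0,"wz": 0,"grip": 0.0},
  {"tx": 0,"ty": 0,"tz": 2.4,"wx": 0,"wy": 0,"wz": 0,"grip": 0.0},
  {"tx": 0,"ty": 0,"tz": 2.0,"wx": 0,"wy": 0,"wz": 0,"grip": 0.0},
  {"tx": 0,"ty": 0,"tz": 0,"wx": 0,"wy": 0,"wz": 0,"grip": 0.0},
  {"tx": 0,"ty": 0,"tz": 0,"wx": 0,"wy": 0,"wz": 0,"grip": 0.0},
])

```text
time: 8.7
position: [581.3, -294.2, 185.9]
tool_rot: [0.01, -0.041, 0.961, -0.274]
ft_force: [0.0, 0.2, -0.3]
opening: 6.3
```

Run:
```python
from h import *
look("k2",(-5,89,1.8))
im=cv2.imread("pics/k2.png");cv2.imwrite("pics/k2t.png",cv2.resize(im[:,100:400],None,fx=2,fy=2))
```

```text
tcp [ 581.3 -294.2  185.9] hc in cradle [36.3 -0.7 16.7] open 6.3 t 8.7 F cradle [-0.3  0.1 -0.1] j [-0.28  0.42  1.67 -0.66  0.94 -1.57]
```

View pics/k2t.png

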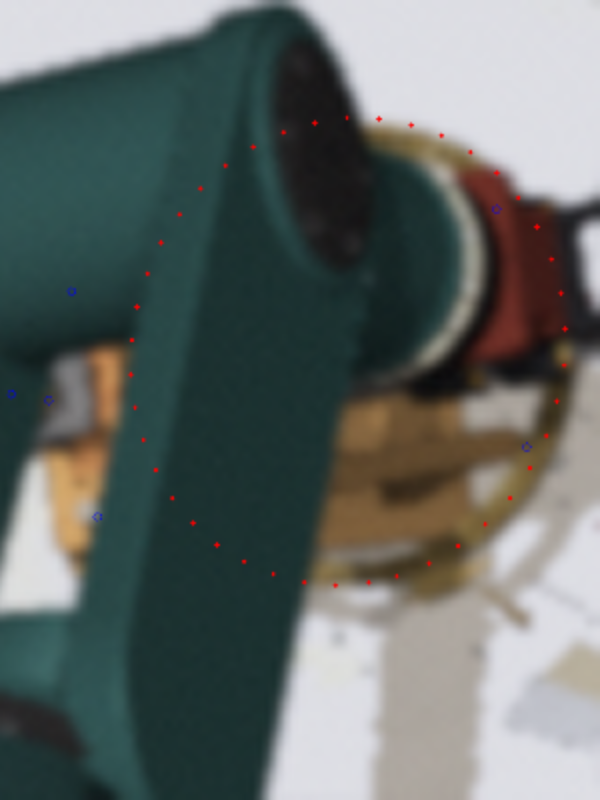

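Request:
move_arm([
  {"tx": 0,"ty": 0,"tz": 0.7,"wx": 0,"wy": 0,"wz": 0,"grip": 0.0},
  {"tx": 0,"ty": 0,"tz": 0.4,"wx": 0,"wy": 0,"wz": 0,"grip": 0.0},
  {"tx": 0,"ty": 0,"tz": 0.2,"wx": 0,"wy": 0,"wz": 0,"grip": 0.0},
  {"tx": 0,"ty": 0,"tz": 0,"wx": 0,"wy": 0,"wz": 0,"grip": 0.0},
])

```text
time: 9.13
position: [583.1, -302.5, 176.1]
tool_rot: [0.012, -0.04, 0.961, -0.275]
ft_force: [0.1, 0.2, -0.7]
opening: 6.4
```

```bash
cat >> h.py <<'E'
def stat():
    st,p,Rm=tool();c=M.T@(p+Rm@np.array((-5,89,1.8))-O)
    print("hc",c.round(1),"open",round(st["opening"],1),"t",round(st["time"],2),"F",(M.T@st["ft_force"]).round(1),"T",(M.T@st["ft_torque"]).round(2),"j6",st["joints"][5].round(2))
E
python3 -c "from h import *;stat()"
```

```text
hc [38.3  0.6  3.7] open 6.4 t 9.13 F [-0.5  0.1 -0.5] T [ 0.17  0.41 -0.08] j6 -1.56
```

Request:
move_arm([
  {"tx": 0,"ty": 0,"tz": 0.15,"wx": 0,"wy": 0,"wz": 0,"grip": 0.0},
  {"tx": 0,"ty": 0,"tz": 0,"wx": 0,"wy": 0,"wz": 0,"grip": 0.0},
])

```text
time: 9.3
position: [583.2, -303.4, 174.9]
tool_rot: [0.012, -0.04, 0.96, -0.275]
ft_force: [1.1, -0.2, -0.3]
opening: 6.3
```

```bash
python3 -c "from h import *;stat()"
```

```text
hc [38.4  0.6  2.3] open 6.3 t 9.3 F [ 0.1  1.1 -0.4] T [ 0.16  0.4  -0.08] j6 -1.56
```

Request:
move_arm([
  {"tx": 0,"ty": 0,"tz": 0.15,"wx": 0,"wy": 0,"wz": 0,"grip": 0.0},
  {"tx": 0,"ty": 0,"tz": 0,"wx": 0,"wy": 0,"wz": 0,"grip": 0.0},
])

```text
time: 9.47
position: [583.3, -304.2, 173.7]
tool_rot: [0.012, -0.04, 0.96, -0.275]
ft_force: [0.5, 0.8, 0.1]
opening: 6.2
```

```bash
python3 -c "from h import *;stat()"
```

```text
hc [38.4  0.7  0.8] open 6.2 t 9.47 F [-0.6  0.5  0.5] T [ 0.1   0.44 -0.1 ] j6 -1.56
```

Request:
move_arm([
  {"tx": 0,"ty": 0,"tz": 0.15,"wx": 0,"wy": 0,"wz": 0,"grip": 0.0},
  {"tx": 0,"ty": 0,"tz": 0,"wx": 0,"wy": 0,"wz": 0,"grip": 0.0},
])

```text
time: 9.63
position: [583.3, -305.0, 172.3]
tool_rot: [0.012, -0.04, 0.96, -0.275]
ft_force: [0.0, 0.8, 0.5]
opening: 6.7
```

```bash
python3 -c "from h import *;stat()"
```

```text
hc [38.4  0.6 -0.8] open 6.7 t 9.63 F [-0.4  0.1  0.8] T [ 0.16  0.42 -0.12] j6 -1.56
```

Request:
move_arm([
  {"tx": 0,"ty": 0,"tz": 0.1,"wx": 0,"wy": 0,"wz": 0,"grip": 0.0},
  {"tx": 0,"ty": 0,"tz": 0,"wx": 0,"wy": 0,"wz": 0,"grip": 0.0},
])

```text
time: 9.8
position: [583.3, -305.5, 171.5]
tool_rot: [0.012, -0.04, 0.96, -0.275]
ft_force: [-0.5, 0.5, 0.6]
opening: 6.4
```

```bash
python3 -c "from h import *;stat()"
```

```text
hc [38.4  0.5 -1.7] open 6.4 t 9.8 F [-0.1 -0.4  0.8] T [ 0.09  0.42 -0.11] j6 -1.56
```

Request:
move_arm([
  {"tx": 0,"ty": 0,"tz": 0.1,"wx": 0,"wy": 0,"wz": 0,"grip": 0.0},
  {"tx": 0,"ty": 0,"tz": 0,"wx": 0,"wy": 0,"wz": 0,"grip": 0.0},
])

```text
time: 9.97
position: [583.3, -306.0, 170.6]
tool_rot: [0.011, -0.04, 0.96, -0.275]
ft_force: [0.1, -0.7, 0.3]
opening: 6.2
```

```bash
python3 -c "from h import *;stat()"
```

```text
hc [38.3  0.5 -2.8] open 6.2 t 9.97 F [ 0.8  0.  -0.1] T [ 0.08  0.45 -0.03] j6 -1.56
```

Request:
move_arm([
  {"tx": 0,"ty": 0,"tz": 0.1,"wx": 0,"wy": 0,"wz": 0,"grip": 0.0},
  {"tx": 0,"ty": 0,"tz": 0,"wx": 0,"wy": 0,"wz": 0,"grip": 0.0},
])

```text
time: 10.13
position: [583.4, -306.6, 169.8]
tool_rot: [0.012, -0.04, 0.96, -0.275]
ft_force: [-0.3, 0.2, 1.2]
opening: 6.3
```

```bash
python3 -c "from h import *;stat();look('k3',(-5,89,1.8))"
```

```text
hc [38.3  0.6 -3.8] open 6.3 t 10.13 F [ 0.4 -0.3  1.1] T [ 0.12  0.4  -0.06] j6 -1.56
tcp [ 583.4 -306.6  169.8] hc in cradle [38.3  0.6 -3.8] open 6.3 t 10.1333 F cradle [ 0.4 -0.3  1.1] j [-0.3   0.45  1.68 -0.67  0.9  -1.56]
```

View pics/k3_topp.png

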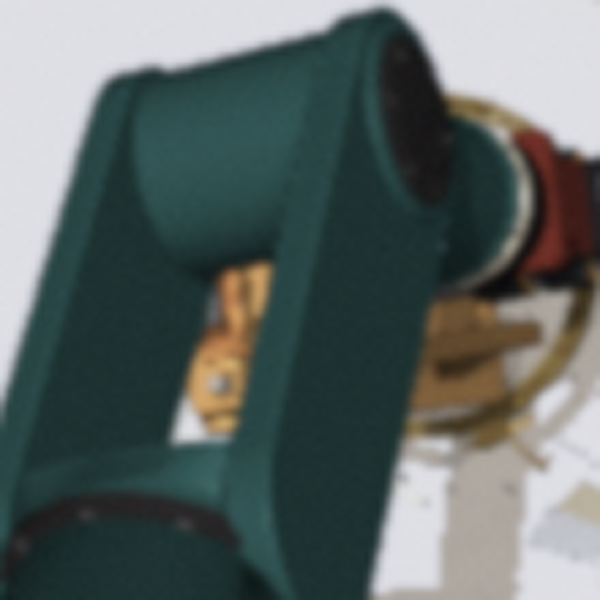

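View pics/k3_scenep.png

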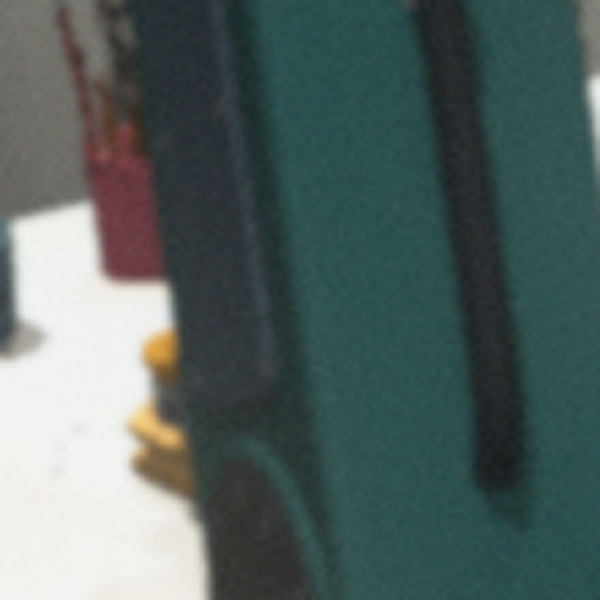

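Request:
move_arm([
  {"tx": 0,"ty": 0,"tz": -0.7,"wx": 0,"wy": 0,"wz": 0,"grip": 0.0},
  {"tx": 0,"ty": 0.8,"tz": 0,"wx": 0,"wy": 0,"wz": 0,"grip": 0.0},
  {"tx": 0,"ty": 0.7,"tz": 0,"wx": 0,"wy": 0,"wz": 0,"grip": 0.0},
  {"tx": 0,"ty": 0,"tz": 0.2,"wx": 0,"wy": 0,"wz": 0,"grip": 0.0},
  {"tx": 0,"ty": 0,"tz": 0,"wx": 0,"wy": 0,"wz": 0,"grip": 0.0},
])

```text
time: 10.65
position: [582.1, -290.2, 165.4]
tool_rot: [0.011, -0.041, 0.961, -0.275]
ft_force: [0.8, 2.1, 1.0]
opening: 6.9
```

```bash
python3 -c "from h import *;stat()"
```

```text
hc [22.1  0.6  1.3] open 6.9 t 10.65 F [-1.2  1.   1.9] T [ 0.29  0.67 -0.02] j6 -1.53
```

Request:
move_arm([
  {"tx": 0,"ty": 0,"tz": 0.15,"wx": 0,"wy": 0,"wz": 0,"grip": 0.0},
  {"tx": 0,"ty": 0,"tz": 0,"wx": 0,"wy": 0,"wz": 0,"grip": 0.0},
])

```text
time: 10.82
position: [582.3, -291.6, 164.5]
tool_rot: [0.012, -0.04, 0.961, -0.275]
ft_force: [-0.2, 3.7, 1.0]
opening: 6.4
```

```bash
python3 -c "from h import *;stat()"
```

```text
hc [22.9  0.7 -0.2] open 6.4 t 10.82 F [-2.6  0.1  2.9] T [ 0.23  0.81 -0.02] j6 -1.53
```

Request:
move_arm([
  {"tx": 0,"ty": 0,"tz": 0.1,"wx": 0,"wy": 0,"wz": 0,"grip": 0.0},
  {"tx": 0,"ty": 0,"tz": 0,"wx": 0,"wy": 0,"wz": 0,"grip": 0.0},
])

```text
time: 10.98
position: [582.4, -292.4, 164.0]
tool_rot: [0.012, -0.04, 0.961, -0.275]
ft_force: [-0.7, 3.4, 1.4]
opening: 6.4
```

```bash
python3 -c "from h import *;stat()"
```

```text
hc [23.3  0.7 -1.2] open 6.4 t 10.98 F [-2.1 -0.4  3. ] T [ 0.37  0.81 -0.01] j6 -1.53
```

Request:
move_arm([
  {"tx": 0,"ty": 0.3,"tz": -0.05,"wx": 0,"wy": 0,"wz": 0,"grip": 0.0},
  {"tx": 0,"ty": 0.3,"tz": 0,"wx": 0,"wy": 0,"wz": 0,"grip": 0.0},
  {"tx": 0,"ty": 0,"tz": 0,"wx": 0,"wy": 0,"wz": 0,"grip": 0.0},
])

```text
time: 11.23
position: [582.5, -288.4, 162.6]
tool_rot: [0.012, -0.04, 0.96, -0.277]
ft_force: [-0.3, -2.7, 5.8]
opening: 6.9
```

```bash
python3 -c "from h import *;stat()"
```

```text
hc [19.1  1.2 -0.5] open 6.9 t 11.23 F [ 5.3 -0.5  3.5] T [ 0.07 -0.47  0.19] j6 -1.51
```

Request:
move_arm([
  {"tx": 0,"ty": 0.3,"tz": 0,"wx": 0,"wy": 0,"wz": 0,"grip": 0.0},
  {"tx": 0,"ty": 0.3,"tz": 0,"wx": 0,"wy": 0,"wz": 0,"grip": 0.0},
  {"tx": 0,"ty": 0,"tz": 0,"wx": 0,"wy": 0,"wz": 0,"grip": 0.0},
])

```text
time: 11.48
position: [582.9, -284.8, 160.9]
tool_rot: [0.013, -0.041, 0.96, -0.278]
ft_force: [-0.9, -6.7, 8.4]
opening: 7.3
```

```bash
python3 -c "from h import *;stat()"
```

```text
hc [15.2  1.9 -0.3] open 7.3 t 11.48 F [10.1 -1.4  3.6] T [ 0.1  -1.48  0.39] j6 -1.5
```

Request:
move_arm([
  {"tx": 0,"ty": -0.5,"tz": 0,"wx": 0,"wy": 0,"wz": 0,"grip": 0.0},
  {"tx": 0,"ty": -0.5,"tz": 0,"wx": 0,"wy": 0,"wz": 0,"grip": 0.0},
  {"tx": 0,"ty": 0,"tz": 0,"wx": 0,"wy": 0,"wz": 0,"grip": 0.0},
  {"tx": 0,"ty": 0,"tz": 0,"wx": 0,"wy": 0,"wz": 0,"grip": 0.0},
])

```text
time: 11.82
position: [581.9, -290.9, 163.5]
tool_rot: [0.011, -0.04, 0.96, -0.275]
ft_force: [-1.2, -1.0, 3.7]
opening: 6.5
```

```bash
python3 -c "from h import *;stat()"
```

```text
hc [21.7  0.4 -0.8] open 6.5 t 11.82 F [ 2.8 -1.3  2.7] T [-0.02 -0.05 -0.02] j6 -1.52
```

Request:
move_arm([
  {"tx": 0,"ty": 0,"tz": 0,"wx": 0,"wy": 0,"wz": 0,"grip": 0.2},
  {"tx": 0,"ty": 0,"tz": 0,"wx": 0,"wy": 0,"wz": 0,"grip": 0.2},
  {"tx": 0,"ty": 0,"tz": 0,"wx": 0,"wy": 0,"wz": 0,"grip": 0.2},
])

```text
time: 12.07
position: [582.0, -290.2, 162.9]
tool_rot: [0.011, -0.04, 0.961, -0.275]
ft_force: [-0.4, -0.0, -0.4]
opening: 17.6
```

```bash
python3 -c "from h import *;stat();look('k4',(-5,89,1.8))"
```

```text
hc [20.8  0.5 -0.9] open 17.6 t 12.07 F [-0.2 -0.4 -0.3] T [ 0.12  0.29 -0.03] j6 -1.52
tcp [ 582.  -290.2  162.9] hc in cradle [20.8  0.5 -0.9] open 17.6 t 12.0667 F cradle [-0.2 -0.4 -0.3] j [-0.28  0.45  1.7  -0.68  0.9  -1.52]
```

View pics/k4_topp.png

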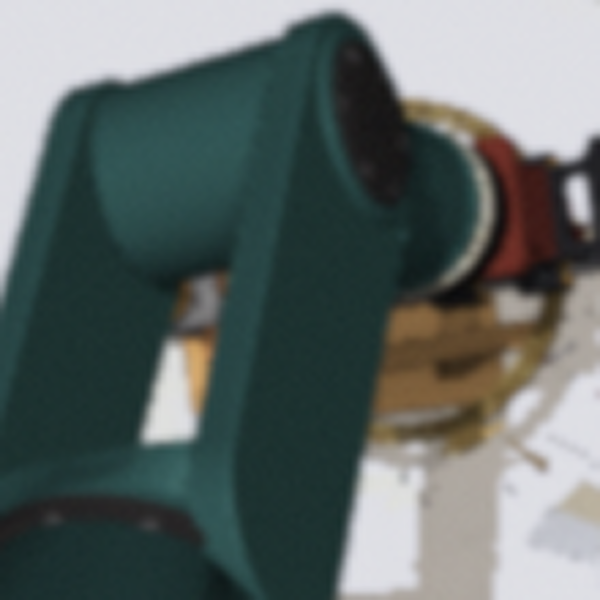

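Request:
move_arm([
  {"tx": 0,"ty": 0,"tz": -1,"wx": 0,"wy": 0,"wz": 0,"grip": 0.22},
  {"tx": 0,"ty": 0,"tz": -3,"wx": 0,"wy": 0,"wz": 0,"grip": 0.3},
  {"tx": 0,"ty": 0,"tz": -4,"wx": 0,"wy": 0,"wz": 0,"grip": 0.3},
  {"tx": 0,"ty": -4,"tz": 0,"wx": 0,"wy": 0,"wz": 0,"grip": 0.3},
  {"tx": 0,"ty": -4,"tz": 0,"wx": 0,"wy": 0,"wz": 0,"grip": 0.3},
  {"tx": 0,"ty": -4,"tz": 0,"wx": 0,"wy": 0,"wz": 0,"grip": 0.3},
  {"tx": 0,"ty": -4,"tz": 0,"wx": 0,"wy": 0,"wz": 0,"grip": 0.3},
  {"tx": 0,"ty": -4,"tz": 0,"wx": 0,"wy": 0,"wz": 0,"grip": 0.3},
])

```text
time: 12.83
position: [592.8, -418.0, 339.1]
tool_rot: [0.012, -0.041, 0.96, -0.275]
ft_force: [0.5, -0.0, -0.0]
opening: 26.4
```

```bash
python3 -c "from h import *;stat();look('k5',(-5,89,1.8))"
```

```text
hc [222.9   0.6  80.6] open 26.4 t 12.83 F [ 0.1  0.5 -0.1] T [ 0.17  0.3  -0.1 ] j6 -1.97
tcp [ 592.8 -418.   339.1] hc in cradle [222.9   0.6  80.6] open 26.4 t 12.8333 F cradle [ 0.1  0.5 -0.1] j [-0.47  0.34  1.4  -0.52  1.14 -1.97]
```

View pics/k5_topp.png

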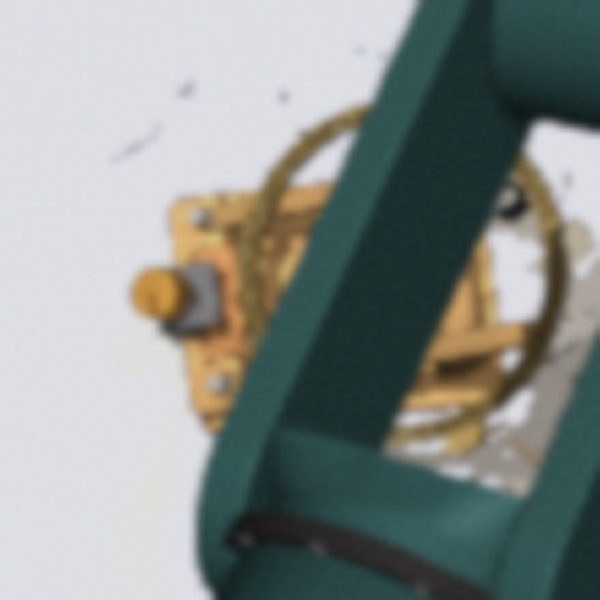

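View pics/k5_scenep.png

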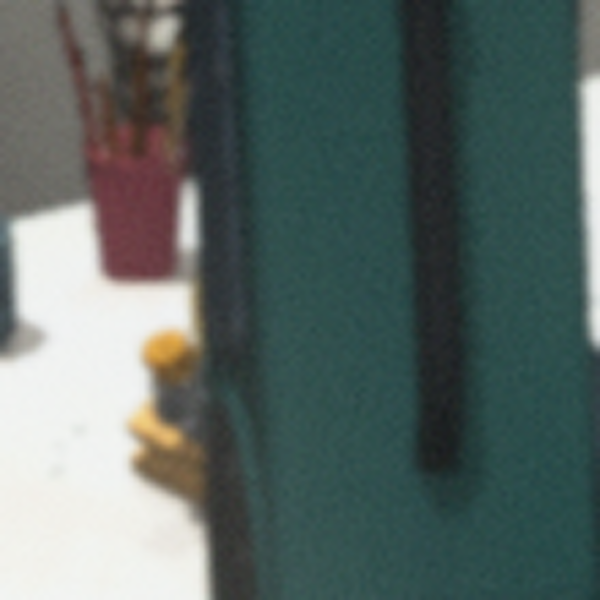

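```bash
cat >> h.py <<'E'
def onrest(n,u,v,h=5.):
    o,d=ray(n,u,v);z=M[:,2];q=O+z*h;s=((q-o)@z)/(d@z);return M.T@(o+d*s-O)
E
python3 - <<'E'
from h import *
f=600/110
# outer-edge clicks in crop
pts=[(243,262),(250,210),(275,165),(305,130),(340,108),(545,165),(562,210),(568,270),(560,320),(540,365),(512,402),(430,440)]
P=np.array([onrest("top",230+(x/f)-.5,105+(y/f)-.5,h=7) for x,y in pts])[:,:2]
print(P.round(0)); print(circfit(P))
for nm,x,y,h in(("pinL",202,216,15),("pinR",219,381,15),("railR end",537,332,0)):print(nm,onrest("top",230+x/f-.5,105+y/f-.5,h).round(1))
E
```

```text
[[-69.  21.]
 [-61.  49.]
 [-42.  71.]
 [-21.  87.]
 [  1.  95.]
 [113.  40.]
 [119.  15.]
 [118. -17.]
 [111. -42.]
 [ 97. -64.]
 [ 79. -81.]
 [ 30. -94.]]
(array([24.42958344,  1.02807125]), np.float64(96.59188043823856), np.int64(12), 12)
pinL [-86.9  49.8  15. ]
pinR [-88.  -44.1  15. ]
railR end [ 94.8 -45.6   0. ]
```

Run:
```python
from h import *
st,p,Rm=tool();print((M.T@(p-O)).round(1))
go(M@np.array([146,0,60])+O,RT)
```

```text
[318.1  -3.3  83.4]
shift cm [-0.22 17.23  2.23] rows 5.0
then rot deg [-0.36  0.25 -0.36] rows 1.0
```

Request:
move_arm([
  {"tx": -0.22,"ty": 3.5,"tz": 0,"wx": -0.3,"wy": 0.2,"wz": -0.3,"grip": 0.0},
  {"tx": 0,"ty": 3.5,"tz": 0,"wx": 0,"wy": 0,"wz": 0,"grip": 0.0},
  {"tx": 0,"ty": 3.5,"tz": 0,"wx": 0,"wy": 0,"wz": 0,"grip": 0.0},
  {"tx": 0,"ty": 3.5,"tz": 0.5,"wx": 0,"wy": 0,"wz": 0,"grip": 0.0},
  {"tx": 0,"ty": 3.2,"tz": 1.7,"wx": 0,"wy": 0,"wz": 0,"grip": 0.0},
  {"tx": 0,"ty": 0,"tz": 2.5,"wx": 0,"wy": 0,"wz": 0,"grip": 0.0},
  {"tx": 0,"ty": 0,"tz": 2.0,"wx": 0,"wy": 0,"wz": 0,"grip": 0.0},
  {"tx": 0,"ty": 0,"tz": 0,"wx": 0,"wy": 0,"wz": 0,"grip": 0.0},
  {"tx": 0,"ty": 0,"tz": 0,"wx": 0,"wy": 0,"wz": 0,"grip": 0.0},
])

```text
time: 13.68
position: [583.7, -305.6, 188.7]
tool_rot: [0.008, -0.043, 0.961, -0.272]
ft_force: [0.1, -0.2, 0.3]
opening: 0.3
```

```bash
cat >> h.py <<'E'
def st2():
    st,p,Rm=tool()
    print("tcp cr",(M.T@(p-O)).round(1),"open",round(st["opening"],1),"t",round(st["time"],2),"F",(M.T@st["ft_force"]).round(1),"T",(M.T@st["ft_torque"]).round(2),"j6",st["joints"][5].round(2))
E
python3 -c "from h import *;st2();look('k6')"
```

```text
tcp cr [136.6  -4.   14.6] open 0.3 t 13.68 F [0.3 0.  0.1] T [ 0.14  0.29 -0.06] j6 -1.61
tcp [ 583.7 -305.6  188.7] hc in cradle [47.6 -4.6 13.4] open 0.3 t 13.6833 F cradle [0.3 0.  0.1] j [-0.3   0.42  1.66 -0.64  0.95 -1.61]
```

View pics/k6_topp.png

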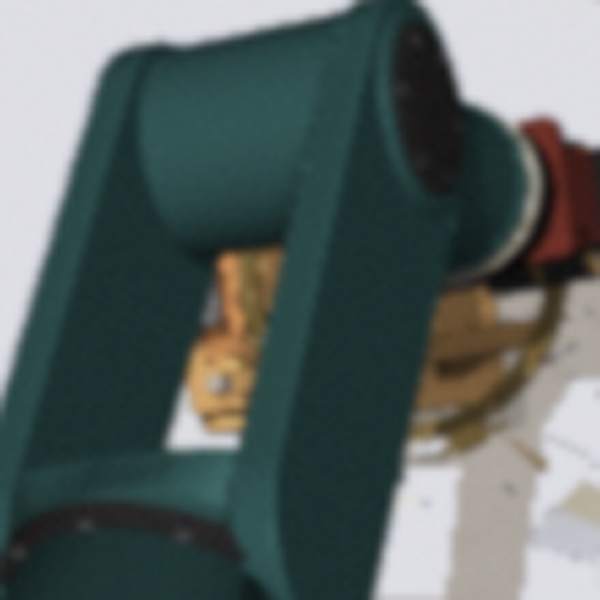

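Request:
move_arm([
  {"tx": -0.4,"ty": -0.8,"tz": 0,"wx": 0,"wy": 0,"wz": 0,"grip": 0.0},
  {"tx": 0,"ty": 0,"tz": 0.5,"wx": 0,"wy": 0,"wz": 0,"grip": 0.0},
  {"tx": 0,"ty": 0,"tz": 0.5,"wx": 0,"wy": 0,"wz": 0,"grip": 0.0},
  {"tx": 0,"ty": 0,"tz": 0,"wx": 0,"wy": 0,"wz": 0,"grip": 0.0},
])

```text
time: 14.12
position: [589.5, -318.7, 185.0]
tool_rot: [0.009, -0.042, 0.961, -0.273]
ft_force: [-0.7, 0.9, -0.2]
opening: -0.1
```

```bash
python3 -c "from h import *;st2()"
```

```text
tcp cr [146.2   0.6   4.2] open -0.1 t 14.12 F [-0.9 -0.6  0.3] T [ 0.12  0.29 -0.09] j6 -1.62
```

Request:
move_arm([
  {"tx": 0,"ty": 0.5,"tz": 0,"wx": 0,"wy": 0,"wz": 0,"grip": 0.0},
  {"tx": 0,"ty": 0.5,"tz": 0,"wx": 0,"wy": 0,"wz": 0,"grip": 0.0},
  {"tx": 0,"ty": 0.5,"tz": 0,"wx": 0,"wy": 0,"wz": 0,"grip": 0.0},
  {"tx": 0,"ty": 0,"tz": 0,"wx": 0,"wy": 0,"wz": 0,"grip": 0.0},
])

```text
time: 14.45
position: [587.9, -304.2, 176.5]
tool_rot: [0.008, -0.043, 0.961, -0.272]
ft_force: [-0.7, 0.2, -0.4]
opening: 0.4
```

```bash
python3 -c "from h import *;st2()"
```

```text
tcp cr [129.3   0.2   4.7] open 0.4 t 14.45 F [-0.4 -0.6 -0.2] T [ 0.07  0.31 -0.08] j6 -1.59
```

Request:
move_arm([
  {"tx": 0,"ty": 0.4,"tz": 0,"wx": 0,"wy": 0,"wz": 0,"grip": 0.0},
  {"tx": 0,"ty": 0.4,"tz": 0,"wx": 0,"wy": 0,"wz": 0,"grip": 0.0},
  {"tx": 0,"ty": 0,"tz": 0,"wx": 0,"wy": 0,"wz": 0,"grip": 0.0},
])

```text
time: 14.7
position: [587.7, -297.9, 172.8]
tool_rot: [0.009, -0.043, 0.961, -0.273]
ft_force: [0.2, 0.2, -0.9]
opening: 0.7
```

```bash
python3 -c "from h import *;st2();look('k7')"
```

```text
tcp cr [122.    0.6   4.9] open 0.7 t 14.7 F [-0.6  0.3 -0.7] T [ 0.13  0.25 -0.02] j6 -1.57
tcp [ 587.7 -297.9  172.8] hc in cradle [33.   0.1  3.6] open 0.7 t 14.7 F cradle [-0.6  0.3 -0.7] j [-0.29  0.45  1.67 -0.66  0.93 -1.57]
```

View pics/k7_topp.png

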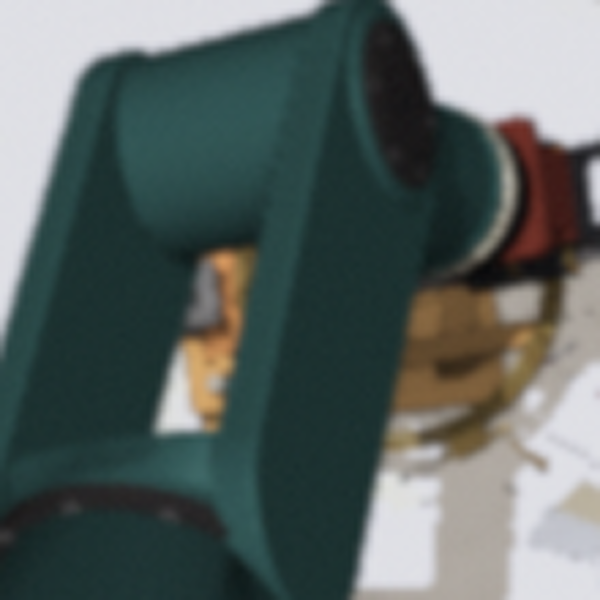

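Request:
move_arm([
  {"tx": 0,"ty": 0.3,"tz": 0,"wx": 0,"wy": 0,"wz": 0,"grip": 0.0},
  {"tx": 0,"ty": 0,"tz": 0,"wx": 0,"wy": 0,"wz": 0,"grip": 0.0},
])

```text
time: 14.97
position: [587.7, -296.0, 171.6]
tool_rot: [0.009, -0.042, 0.961, -0.273]
ft_force: [-0.5, 0.6, -0.1]
opening: 0.2
```

```bash
python3 -c "from h import *;st2()"
```

```text
tcp cr [119.7   0.7   4.9] open 0.2 t 14.97 F [-0.6 -0.4  0.2] T [ 0.1   0.28 -0.16] j6 -1.56
```

Request:
move_arm([
  {"tx": 0,"ty": 0.3,"tz": 0,"wx": 0,"wy": 0,"wz": 0,"grip": 0.0},
  {"tx": 0,"ty": 0,"tz": 0,"wx": 0,"wy": 0,"wz": 0,"grip": 0.0},
])

```text
time: 15.13
position: [587.3, -293.3, 169.8]
tool_rot: [0.009, -0.042, 0.961, -0.273]
ft_force: [0.7, 0.4, 0.1]
opening: 0.1
```

```bash
python3 -c "from h import *;st2();look('k8')"
```

```text
tcp cr [116.5   0.6   4.9] open 0.1 t 15.13 F [-0.2  0.8  0.3] T [ 0.13  0.25 -0.07] j6 -1.56
tcp [ 587.3 -293.3  169.8] hc in cradle [27.5  0.1  3.6] open 0.1 t 15.1333 F cradle [-0.2  0.8  0.3] j [-0.28  0.45  1.67 -0.66  0.92 -1.56]
```

View pics/k8_topp.png

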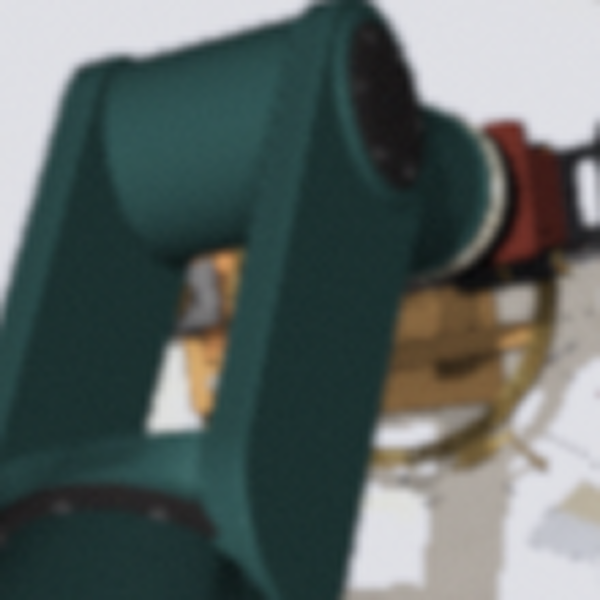

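Request:
move_arm([
  {"tx": 0,"ty": -0.4,"tz": 0,"wx": 0,"wy": 0,"wz": 0,"grip": 0.0},
  {"tx": 0,"ty": 0,"tz": -4,"wx": 0,"wy": 0,"wz": 0,"grip": 0.0},
  {"tx": 0,"ty": 0,"tz": -4,"wx": 0,"wy": 0,"wz": 0,"grip": 0.0},
  {"tx": 0,"ty": 0,"tz": -4,"wx": 0,"wy": 0,"wz": 0,"grip": 0.0},
  {"tx": 0,"ty": 3,"tz": -2.5,"wx": 0,"wy": 0,"wz": 0,"grip": 0.0},
  {"tx": 0,"ty": 4,"tz": 0,"wx": 0,"wy": 0,"wz": 0,"grip": 0.0},
  {"tx": 0,"ty": 4,"tz": 0,"wx": 0,"wy": 0,"wz": 0,"grip": 0.0},
  {"tx": 0,"ty": 4,"tz": 0,"wx": 0,"wy": 0,"wz": 0,"grip": 0.0},
  {"tx": 0,"ty": 4,"tz": 0,"wx": 0,"wy": 0,"wz": 0,"grip": 0.0},
  {"tx": 0,"ty": 4,"tz": 0,"wx": 0,"wy": 0,"wz": 0,"grip": 0.0},
  {"tx": 0,"ty": 4,"tz": 0,"wx": 0,"wy": 0,"wz": 0,"grip": 0.0},
  {"tx": 0,"ty": 4,"tz": 0,"wx": 0,"wy": 0,"wz": 0,"grip": 0.0},
])

```text
time: 16.23
position: [558.3, 43.1, 132.2]
tool_rot: [0.009, -0.042, 0.961, -0.273]
ft_force: [-0.4, 0.1, 1.2]
opening: 0.1
```

```bash
python3 -c "from h import *;st2();look('k9')"
```

```text
tcp cr [-189.8   -0.2  151.9] open 0.1 t 16.23 F [ 0.5 -0.4  1.1] T [ 0.16  0.29 -0.07] j6 -1.06
tcp [558.3  43.1 132.2] hc in cradle [-278.8   -0.6  150.6] open 0.1 t 16.2333 F cradle [ 0.5 -0.4  1.1] j [ 0.3   0.51  1.67 -0.59  1.17 -1.06]
```

View pics/k9_topp.png

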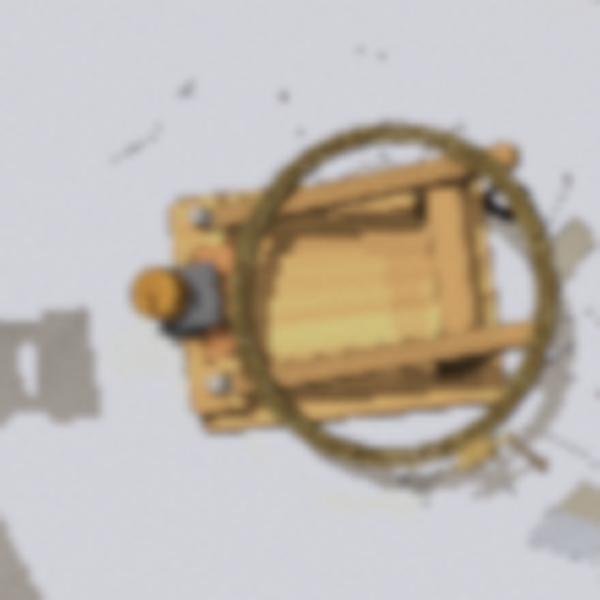

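View pics/k9_scenep.png

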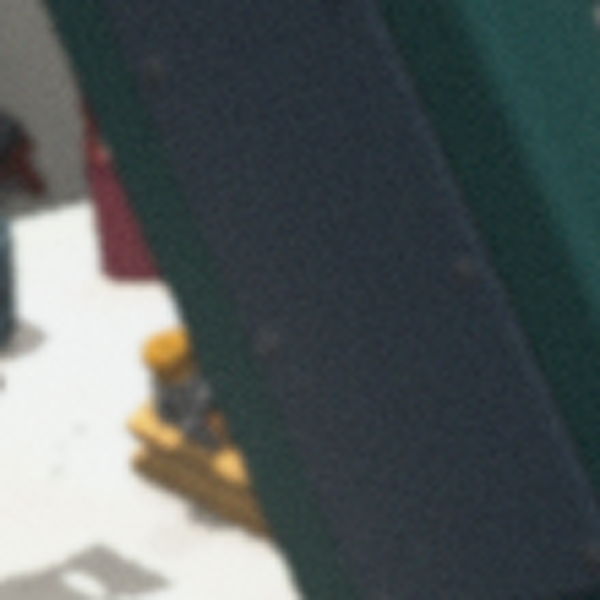

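```bash
cat >> h.py <<'E'
def hoopfit(im,h=7):
    f=600/110
    hsv=cv2.cvtColor(im,cv2.COLOR_BGR2HSV)
    m=cv2.inRange(hsv,(12,70,20),(35,255,150));m[:120]=0;m[200:]=0;m[:,:268]=0;m[:,345:]=0
    cv2.imwrite("pics/hm.png",cv2.resize(m[110:205,260:350],None,fx=6,fy=6,interpolation=0))
    v,u=np.nonzero(m);P=np.array([onrest("top",a,b,h)[:2] for a,b in zip(u,v)])
    best=None
    rng=np.random.default_rng(0)
    for _ in range(3000):
        s=P[rng.choice(len(P),3,replace=False)]
        try:c,r=circ(s)
        except Exception:continue
        if not 85<r<92:continue
        n=(abs(np.linalg.norm(P-c,axis=1)-r)<4).sum()
        if best is None or n>best[0]:best=(n,c,r)
    n,c,r=best;k=abs(np.linalg.norm(P-c,axis=1)-r)<5;c,r=circ(P[k]);return c,r,k.sum()
E
python3 - <<'E'
from h import *
im=cv2.imread("pics/raw_k9_top.png")
for h in(5,10):print(hoopfit(im,h))
f=600/110
for nm,x,y,h in(("pinL",202,216,15),("pinR",219,383,15),("railL",518,153,0),("railR",548,328,0),("screw",477,452,7)):print(nm,onrest("top",230+x/f-.5,105+y/f-.5,h).round(1))
E
```

```text
(array([ 16.60957522, -13.18893052]), np.float64(88.96460336087503), np.int64(494))
(array([ 18.68659893, -13.94256846]), np.float64(88.62941772438), np.int64(495))
pinL [-86.9  49.8  15. ]
pinR [-88.1 -45.2  15. ]
railL [96.7 50.8 -0. ]
railR [101.1 -44.5   0. ]
screw [  56.  -104.5    7. ]
```

View pics/hm.png

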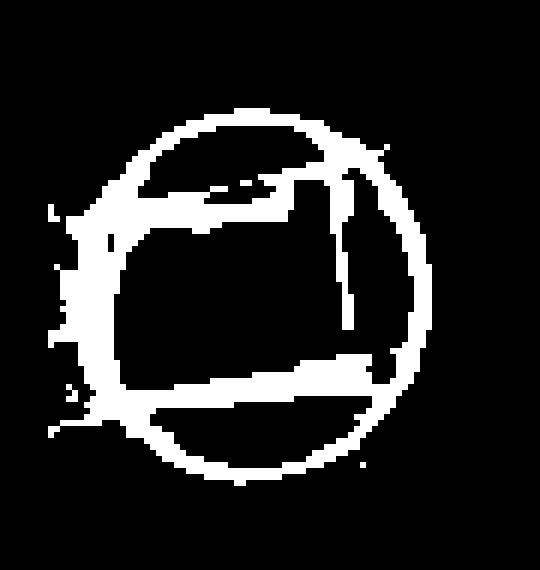

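```bash
cat >> h.py <<'E'
O=O+M@np.array([-1.,2.5,0]); O[2]=104.
E
python3 - <<'E'
from h import *
st2()
go(M@np.array([106.6,-15.7,100])+O,RT)
E
```

```text
tcp cr [-192.7   -4.   150.5] open 0.4 t 16.33 F [ 0.9 -0.4  0.5] T [ 0.11  0.3  -0.05] j6 -1.06
shift cm [  1.47 -29.95   4.85] rows 8.0
then rot deg [ 0.41 -0.28  0.62] rows 1.0
```

Request:
move_arm([
  {"tx": 0.2,"ty": -3.75,"tz": 0,"wx": 0.4,"wy": -0.3,"wz": 0.6,"grip": 0.5},
  {"tx": 0.2,"ty": -3.75,"tz": 0,"wx": 0,"wy": 0,"wz": 0,"grip": 0.5},
  {"tx": 0.2,"ty": -3.75,"tz": 0,"wx": 0,"wy": 0,"wz": 0,"grip": 0.5},
  {"tx": 0.2,"ty": -3.75,"tz": 0,"wx": 0,"wy": 0,"wz": 0,"grip": 0.5},
  {"tx": 0.2,"ty": -3.75,"tz": 0,"wx": 0,"wy": 0,"wz": 0,"grip": 0.5},
  {"tx": 0.2,"ty": -3.75,"tz": 0.8,"wx": 0,"wy": 0,"wz": 0,"grip": 0.5},
  {"tx": 0.2,"ty": -3.75,"tz": 2,"wx": 0,"wy": 0,"wz": 0,"grip": 0.5},
  {"tx": 0,"ty": -3.75,"tz": 2,"wx": 0,"wy": 0,"wz": 0,"grip": 0.5},
  {"tx": 0,"ty": 0,"tz": 2.5,"wx": 0,"wy": 0,"wz": 0,"grip": 0.5},
  {"tx": 0,"ty": 0,"tz": 2.5,"wx": 0,"wy": 0,"wz": 0,"grip": 0.5},
  {"tx": 0,"ty": 0,"tz": 0,"wx": 0,"wy": 0,"wz": 0,"grip": 0.5},
  {"tx": 0,"ty": 0,"tz": 0,"wx": 0,"wy": 0,"wz": 0,"grip": 0.5},
])

```text
time: 17.33
position: [567.4, -264.4, 208.5]
tool_rot: [0.012, -0.037, 0.96, -0.276]
ft_force: [0.7, -0.0, -0.1]
opening: 43.7
```

Run:
```python
from h import *
st2()
go(M@np.array([106.6,-15.7,1])+O,RT)
```

```text
tcp cr [111.8 -19.4  53.3] open 43.7 t 17.33 F [ 0.1  0.7 -0.1] T [ 0.14  0.27 -0.11] j6 -1.55
shift cm [-0.37  0.52  5.23] rows 2.0
then rot deg [-0.06 -0.08 -0.34] rows 1.0
```

Request:
move_arm([
  {"tx": -0.37,"ty": 0.5,"tz": 1.5,"wx": 0,"wy": 0,"wz": -0.3,"grip": 0.5},
  {"tx": 0,"ty": 0,"tz": 2.2,"wx": 0,"wy": 0,"wz": 0,"grip": 0.5},
  {"tx": 0,"ty": 0,"tz": 1.5,"wx": 0,"wy": 0,"wz": 0,"grip": 0.5},
  {"tx": 0,"ty": 0,"tz": 0,"wx": 0,"wy": 0,"wz": 0,"grip": 0.5},
  {"tx": 0,"ty": 0,"tz": 0,"wx": 0,"wy": 0,"wz": 0,"grip": 0.5},
])

```text
time: 17.75
position: [574.8, -285.7, 162.9]
tool_rot: [0.012, -0.041, 0.96, -0.276]
ft_force: [-0.3, 1.1, 0.2]
opening: 43.8
```

```bash
python3 -c "from h import *;st2();look('l1')"
```

```text
tcp cr [106.2 -13.7   3.1] open 43.8 t 17.75 F [-0.9 -0.2  0.7] T [ 0.1   0.26 -0.05] j6 -1.51
tcp [ 574.8 -285.7  162.9] hc in cradle [ 17.2 -13.8   1.2] open 43.8 t 17.75 F cradle [-0.9 -0.2  0.7] j [-0.27  0.44  1.72 -0.69  0.9  -1.51]
```

View pics/l1_topp.png

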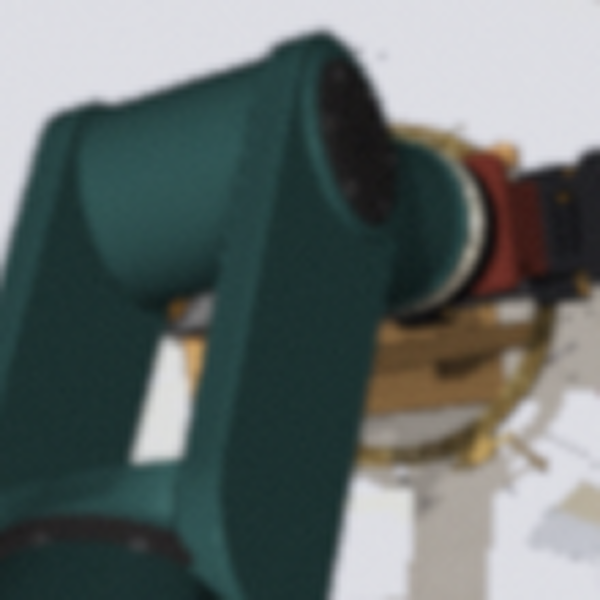

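Request:
move_arm([
  {"tx": 0,"ty": 0,"tz": 0.15,"wx": 0,"wy": 0,"wz": 0,"grip": 0.2},
  {"tx": 0,"ty": 0,"tz": 0,"wx": 0,"wy": 0,"wz": 0,"grip": 0.0},
  {"tx": 0,"ty": 0,"tz": 0,"wx": 0,"wy": 0,"wz": 0,"grip": 0.0},
  {"tx": 0,"ty": 0,"tz": 0,"wx": 0,"wy": 0,"wz": 0,"grip": 0.0},
  {"tx": 0,"ty": 0,"tz": 0,"wx": 0,"wy": 0,"wz": 0,"grip": 0.0},
  {"tx": 0,"ty": 0,"tz": 0,"wx": 0,"wy": 0,"wz": 0,"grip": 0.0},
  {"tx": 0,"ty": 0,"tz": 0,"wx": 0,"wy": 0,"wz": 0,"grip": 0.0},
], newtons=25)

```text
time: 18.43
position: [574.5, -286.9, 160.7]
tool_rot: [0.012, -0.04, 0.96, -0.276]
ft_force: [-0.5, 0.9, 1.1]
opening: 6.3
```

```bash
python3 -c "from h import *;st2()"
```

```text
tcp cr [106.  -14.2   0.6] open 6.3 t 18.43 F [-0.2 -0.4  1.4] T [ 0.09  0.4  -0.06] j6 -1.51
```

Request:
move_arm([
  {"tx": -0.4,"ty": 0,"tz": -0.05,"wx": 0,"wy": 0,"wz": 0,"grip": 0.0},
  {"tx": -0.4,"ty": 0,"tz": 0,"wx": 0,"wy": 0,"wz": 0,"grip": 0.0},
  {"tx": -0.4,"ty": 0,"tz": 0,"wx": 0,"wy": 0,"wz": 0,"grip": 0.0},
  {"tx": 0,"ty": 0,"tz": 0,"wx": 0,"wy": 0,"wz": 0,"grip": 0.0},
])

```text
time: 18.77
position: [584.8, -286.7, 161.3]
tool_rot: [0.01, -0.04, 0.96, -0.277]
ft_force: [-5.8, -4.2, 2.6]
opening: 7.2
```

```bash
python3 -c "from h import *;st2();look('l2')"
```

```text
tcp cr [106.9  -3.9   0.8] open 7.2 t 18.77 F [ 4.6 -6.1  0.2] T [-0.82 -0.33  0.29] j6 -1.51
tcp [ 584.8 -286.7  161.3] hc in cradle [17.9 -4.  -1.3] open 7.2 t 18.7667 F cradle [ 4.6 -6.1  0.2] j [-0.27  0.46  1.69 -0.69  0.91 -1.51]
```

View pics/l2_topp.png

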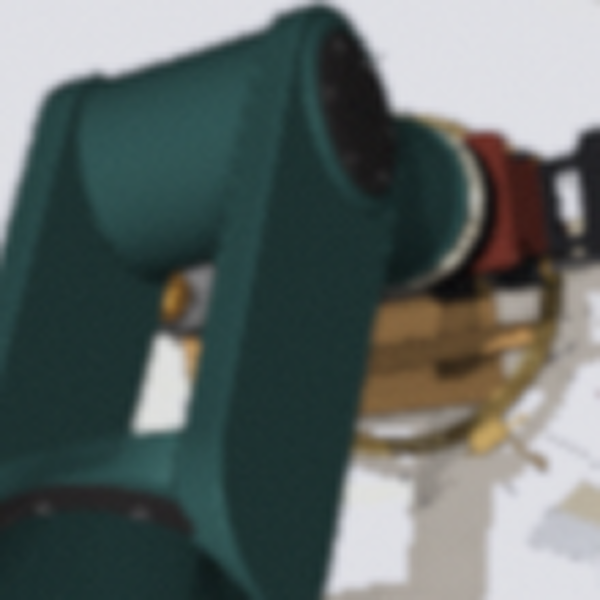

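Request:
move_arm([
  {"tx": 0,"ty": -0.2,"tz": -0.4,"wx": 0,"wy": 0,"wz": 0,"grip": 0.0},
  {"tx": 0,"ty": 0,"tz": -0.4,"wx": 0,"wy": 0,"wz": 0,"grip": 0.0},
  {"tx": 0,"ty": 0,"tz": -0.2,"wx": 0,"wy": 0,"wz": 0,"grip": 0.0},
  {"tx": 0,"ty": 0,"tz": 0,"wx": 0,"wy": 0,"wz": 0,"grip": 0.0},
])

```text
time: 19.2
position: [586.8, -281.9, 171.0]
tool_rot: [0.013, -0.04, 0.96, -0.276]
ft_force: [-1.2, 1.3, 0.8]
opening: 6.2
```

```bash
python3 -c "from h import *;st2();look('l3')"
```

```text
tcp cr [108.2  -1.5  11.5] open 6.2 t 19.2 F [-0.7 -1.1  1.4] T [ 0.02  0.35 -0.17] j6 -1.52
tcp [ 586.8 -281.9  171. ] hc in cradle [19.2 -1.4  9.6] open 6.2 t 19.2 F cradle [-0.7 -1.1  1.4] j [-0.26  0.44  1.69 -0.68  0.92 -1.52]
```

View pics/l3_topp.png

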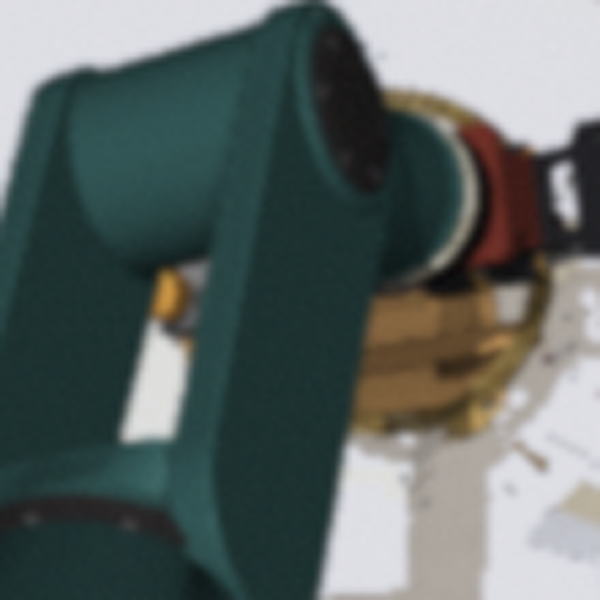

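Run:
```python
from h import *
f=600/110
pts=[(400,90),(450,100),(490,122),(552,280),(548,310),(535,350),(515,385),(375,430),(420,440)]
P=np.array([onrest("top",230+x/f-.5,105+y/f-.5,h=13) for x,y in pts])[:,:2]
print(P.round(0),circfit(P))
im=cv2.imread("pics/raw_l3_top.png");z=cv2.resize(im[115:190,285:345],None,fx=10,fy=8,interpolation=cv2.INTER_CUBIC);cv2.imwrite("pics/l3z.png",z)
```

```text
[[ 41.  93.]
 [ 68.  81.]
 [ 89.  65.]
 [112. -24.]
 [108. -39.]
 [ 98. -59.]
 [ 85. -75.]
 [  3. -87.]
 [ 28. -97.]] (array([24.19875424, -0.75752214]), np.float64(93.23009171586718), np.int64(9), 9)
```

View pics/l3z.png

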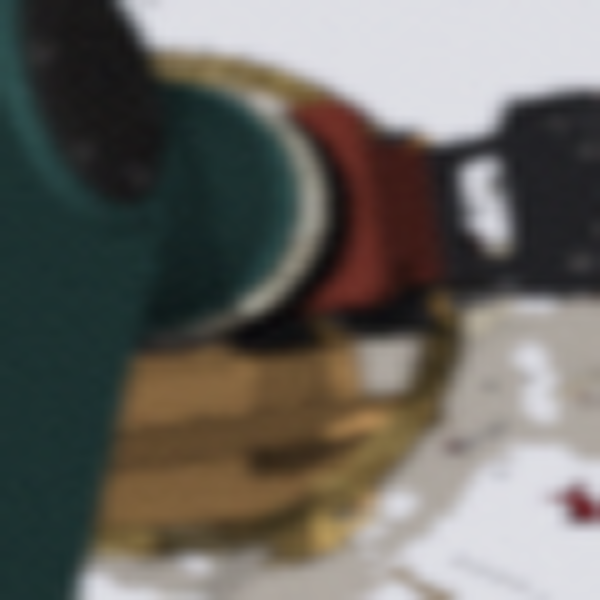

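Request:
move_arm([
  {"tx": -0.1,"ty": 0.4,"tz": 0,"wx": 0,"wy": 0,"wz": 0,"grip": 0.0},
  {"tx": 0,"ty": 0.35,"tz": 0,"wx": 0,"wy": 0,"wz": 0,"grip": 0.0},
  {"tx": 0,"ty": 0,"tz": 0,"wx": 0,"wy": 0,"wz": 0,"grip": 0.0},
])

```text
time: 19.55
position: [587.0, -274.8, 166.2]
tool_rot: [0.013, -0.041, 0.96, -0.276]
ft_force: [0.1, 0.8, 0.4]
opening: 6.6
```

```bash
python3 -c "from h import *;st2()"
```

```text
tcp cr [99.6 -0.6 11.1] open 6.6 t 19.55 F [-0.5  0.2  0.8] T [ 0.11  0.29 -0.03] j6 -1.51
```

Request:
move_arm([
  {"tx": 0,"ty": 0,"tz": 0.4,"wx": 0,"wy": 0,"wz": 0,"grip": 0.0},
  {"tx": 0,"ty": 0,"tz": 0.3,"wx": 0,"wy": 0,"wz": 0,"grip": 0.0},
  {"tx": 0,"ty": 0,"tz": 0,"wx": 0,"wy": 0,"wz": 0,"grip": 0.0},
])

```text
time: 19.8
position: [588.0, -278.8, 161.3]
tool_rot: [0.014, -0.04, 0.96, -0.276]
ft_force: [-1.0, 6.5, 8.2]
opening: 6.5
```

```bash
python3 -c "from h import *;st2();look('l4')"
```

```text
tcp cr [100.5   0.    4.8] open 6.5 t 19.8 F [-1.3 -0.4 10.4] T [ 0.07  0.71 -0.09] j6 -1.5
tcp [ 588.  -278.8  161.3] hc in cradle [11.5  0.1  2.9] open 6.5 t 19.8 F cradle [-1.3 -0.4 10.4] j [-0.25  0.46  1.69 -0.68  0.91 -1.5 ]
```

View pics/l4_topp.png

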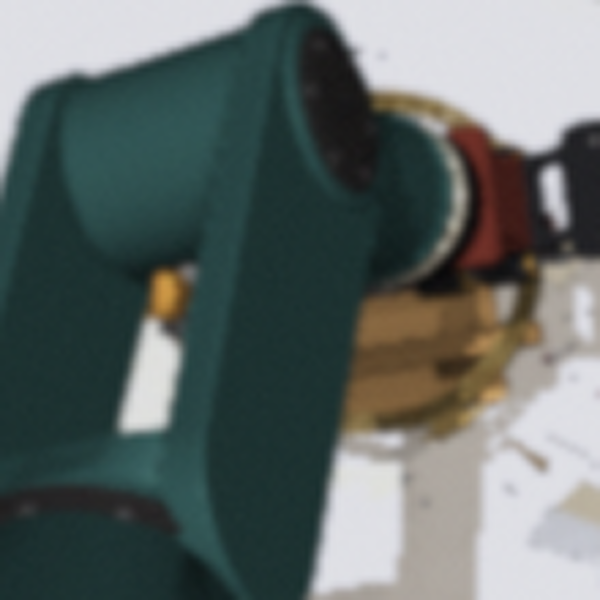

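Request:
move_arm([
  {"tx": 0,"ty": 0,"tz": -0.15,"wx": 0,"wy": 0,"wz": 0,"grip": 0.0},
  {"tx": 0,"ty": 0,"tz": 0,"wx": 0,"wy": 0,"wz": 0,"grip": 0.2},
  {"tx": 0,"ty": 0,"tz": 0,"wx": 0,"wy": 0,"wz": 0,"grip": 0.2},
  {"tx": 0,"ty": 0,"tz": 0,"wx": 0,"wy": 0,"wz": 0,"grip": 0.2},
])

```text
time: 20.23
position: [586.6, -278.8, 161.7]
tool_rot: [0.012, -0.04, 0.96, -0.276]
ft_force: [-0.1, -0.1, -0.8]
opening: 17.0
```

```bash
python3 -c "from h import *;st2()"
```

```text
tcp cr [100.5  -1.4   5.2] open 17.0 t 20.23 F [-0.4 -0.1 -0.7] T [ 0.07  0.26 -0.07] j6 -1.5
```

Request:
move_arm([
  {"tx": 0,"ty": 0.4,"tz": 0,"wx": 0,"wy": 0,"wz": 0,"grip": 0.2},
  {"tx": 0,"ty": 0.4,"tz": 0,"wx": 0,"wy": 0,"wz": 0,"grip": 0.2},
  {"tx": 0,"ty": 0,"tz": 0,"wx": 0,"wy": 0,"wz": 0,"grip": 0.2},
])

```text
time: 20.48
position: [585.8, -271.1, 156.9]
tool_rot: [0.012, -0.041, 0.96, -0.276]
ft_force: [-1.1, 0.4, -0.7]
opening: 17.7
```

```bash
python3 -c "from h import *;st2()"
```

```text
tcp cr [91.5 -1.6  5.3] open 17.7 t 20.48 F [-0.7 -1.1 -0.3] T [ 0.1   0.44 -0.05] j6 -1.48
```

Request:
move_arm([
  {"tx": 0,"ty": 0.3,"tz": 0,"wx": 0,"wy": 0,"wz": 0,"grip": 0.2},
  {"tx": 0,"ty": 0.3,"tz": 0,"wx": 0,"wy": 0,"wz": 0,"grip": 0.2},
  {"tx": 0,"ty": 0,"tz": 0,"wx": 0,"wy": 0,"wz": 0,"grip": 0.2},
])

```text
time: 20.73
position: [585.7, -266.2, 154.2]
tool_rot: [0.012, -0.041, 0.96, -0.276]
ft_force: [-1.3, 0.6, 0.6]
opening: 17.7
```

```bash
python3 -c "from h import *;st2();look('l5')"
```

```text
tcp cr [85.9 -1.2  5.5] open 17.7 t 20.73 F [-0.2 -1.3  0.9] T [ 0.1  0.3 -0.1] j6 -1.47
tcp [ 585.7 -266.2  154.2] hc in cradle [-3.1 -1.3  3.6] open 17.7 t 20.7333 F cradle [-0.2 -1.3  0.9] j [-0.23  0.46  1.71 -0.69  0.91 -1.47]
```

View pics/l5_topp.png

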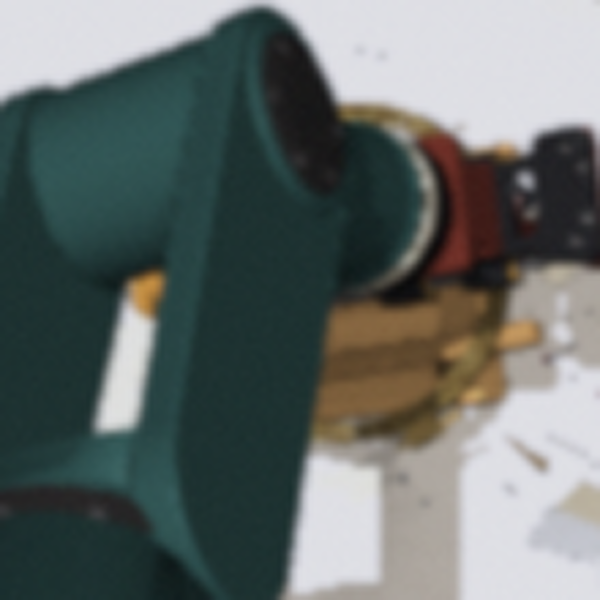

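Request:
move_arm([
  {"tx": 0,"ty": 0.2,"tz": 0,"wx": 0,"wy": 0,"wz": 0,"grip": 0.2},
  {"tx": 0,"ty": 0,"tz": 0,"wx": 0,"wy": 0,"wz": 0,"grip": 0.2},
])

```text
time: 21.0
position: [585.8, -264.9, 153.5]
tool_rot: [0.012, -0.04, 0.96, -0.276]
ft_force: [-0.2, -0.1, -0.3]
opening: 18.0
```

```bash
python3 -c "from h import *;st2()"
```

```text
tcp cr [84.4 -1.1  5.6] open 18.0 t 21.0 F [-0.1 -0.2 -0.3] T [ 0.12  0.28 -0.13] j6 -1.47
```

Request:
move_arm([
  {"tx": 0,"ty": 0.2,"tz": 0,"wx": 0,"wy": 0,"wz": 0,"grip": 0.2},
  {"tx": 0,"ty": 0,"tz": 0,"wx": 0,"wy": 0,"wz": 0,"grip": 0.2},
])

```text
time: 21.17
position: [585.6, -263.2, 152.4]
tool_rot: [0.012, -0.04, 0.96, -0.276]
ft_force: [-1.2, 0.6, -0.3]
opening: 17.6
```

```bash
python3 -c "from h import *;st2()"
```

```text
tcp cr [82.3 -1.1  5.6] open 17.6 t 21.17 F [-0.7 -1.2  0.1] T [ 0.15  0.33 -0.03] j6 -1.46
```

Request:
move_arm([
  {"tx": 0,"ty": 0.2,"tz": 0,"wx": 0,"wy": 0,"wz": 0,"grip": 0.2},
  {"tx": 0,"ty": 0,"tz": 0,"wx": 0,"wy": 0,"wz": 0,"grip": 0.2},
])

```text
time: 21.33
position: [585.4, -261.5, 151.3]
tool_rot: [0.012, -0.04, 0.96, -0.276]
ft_force: [0.2, -0.0, -0.1]
opening: 17.3
```

```bash
python3 -c "from h import *;st2()"
```

```text
tcp cr [80.3 -1.1  5.6] open 17.3 t 21.33 F [-0.   0.2 -0.1] T [ 0.12  0.33 -0.08] j6 -1.46
```

Request:
move_arm([
  {"tx": 0,"ty": 0.2,"tz": 0,"wx": 0,"wy": 0,"wz": 0,"grip": 0.2},
  {"tx": 0,"ty": 0,"tz": 0,"wx": 0,"wy": 0,"wz": 0,"grip": 0.2},
])

```text
time: 21.5
position: [585.3, -259.7, 150.2]
tool_rot: [0.012, -0.04, 0.96, -0.276]
ft_force: [0.9, 0.0, -0.9]
opening: 17.4
```

```bash
python3 -c "from h import *;st2()"
```

```text
tcp cr [78.3 -1.1  5.6] open 17.4 t 21.5 F [-0.5  0.9 -0.8] T [ 0.12  0.3  -0.02] j6 -1.45
```

Request:
move_arm([
  {"tx": 0,"ty": 0.2,"tz": 0,"wx": 0,"wy": 0,"wz": 0,"grip": 0.2},
  {"tx": 0,"ty": 0,"tz": 0,"wx": 0,"wy": 0,"wz": 0,"grip": 0.2},
])

```text
time: 21.67
position: [585.3, -258.8, 149.8]
tool_rot: [0.012, -0.041, 0.96, -0.277]
ft_force: [-1.1, -3.3, 1.9]
opening: 18.1
```

```bash
python3 -c "from h import *;st2();look('l6')"
```

```text
tcp cr [77.3 -1.1  5.7] open 18.1 t 21.67 F [ 3.7 -1.4 -0. ] T [-0.06 -0.27 -0.06] j6 -1.45
tcp [ 585.3 -258.8  149.8] hc in cradle [-11.7  -1.1   3.7] open 18.1 t 21.6667 F cradle [ 3.7 -1.4 -0. ] j [-0.22  0.47  1.71 -0.7   0.91 -1.45]
```

View pics/l6_topp.png

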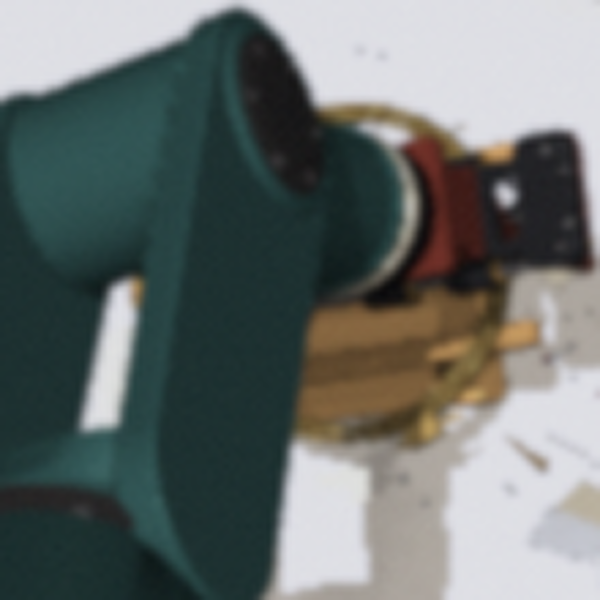

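Request:
move_arm([
  {"tx": 0,"ty": -0.4,"tz": 0,"wx": 0,"wy": 0,"wz": 0,"grip": 0.22},
  {"tx": 0,"ty": 0,"tz": -1.5,"wx": 0,"wy": 0,"wz": 0,"grip": 0.22},
  {"tx": 0,"ty": 0,"tz": -3.5,"wx": 0,"wy": 0,"wz": 0,"grip": 0.22},
  {"tx": 0,"ty": 0,"tz": -4,"wx": 0,"wy": 0,"wz": 0,"grip": 0.22},
  {"tx": 0,"ty": 0,"tz": -4,"wx": 0,"wy": 0,"wz": 0,"grip": 0.22},
  {"tx": 0,"ty": 4,"tz": -1,"wx": 0,"wy": 0,"wz": 0,"grip": 0.3},
  {"tx": 0,"ty": 4,"tz": 0,"wx": 0,"wy": 0,"wz": 0,"grip": 0.4},
  {"tx": 0,"ty": 4,"tz": 0,"wx": 0,"wy": 0,"wz": 0,"grip": 0.5},
  {"tx": 0,"ty": 4,"tz": 0,"wx": 0,"wy": 0,"wz": 0,"grip": 0.5},
  {"tx": 0,"ty": 4,"tz": 0,"wx": 0,"wy": 0,"wz": 0,"grip": 0.5},
  {"tx": 0,"ty": 4,"tz": 0,"wx": 0,"wy": 0,"wz": 0,"grip": 0.5},
  {"tx": 0,"ty": 0,"tz": 0,"wx": 0,"wy": 0,"wz": 0,"grip": 0.5},
])

```text
time: 22.77
position: [560.0, 20.3, 138.3]
tool_rot: [0.011, -0.043, 0.961, -0.274]
ft_force: [0.3, 0.2, -0.5]
opening: 43.7
```

Run:
```python
from h import *
st2();look('l7')
im=cv2.imread("pics/raw_l7_top.png")
for h in(5,10):print(hoopfit(im,h))
```

```text
tcp cr [-166.5   -2.9  144.4] open 43.7 t 22.77 F [-0.4  0.3 -0.3] T [ 0.11  0.27 -0.08] j6 -1.08
tcp [560.   20.3 138.3] hc in cradle [-255.5   -3.4  142.8] open 43.7 t 22.7667 F cradle [-0.4  0.3 -0.3] j [ 0.27  0.5   1.68 -0.61  1.15 -1.08]
(array([-4.18323317,  0.55723837]), np.float64(88.26946057988688), np.int64(468))
(array([-2.04708483, -0.25782996]), np.float64(87.92198494229072), np.int64(471))
```

View pics/l7_topp.png

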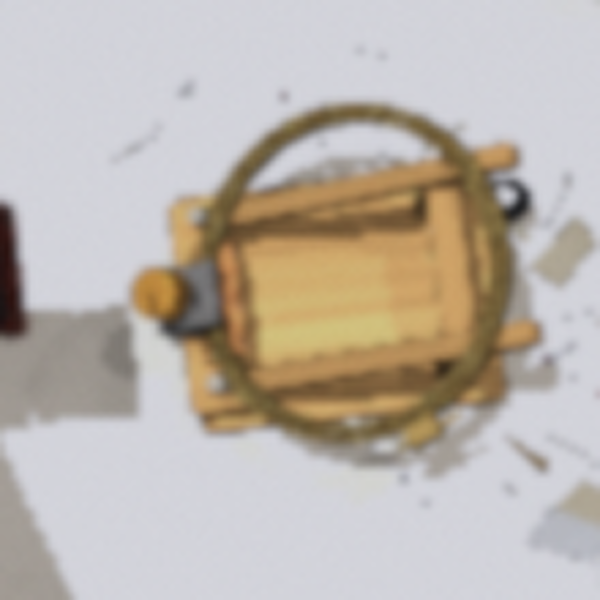

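View pics/l7_scenep.png

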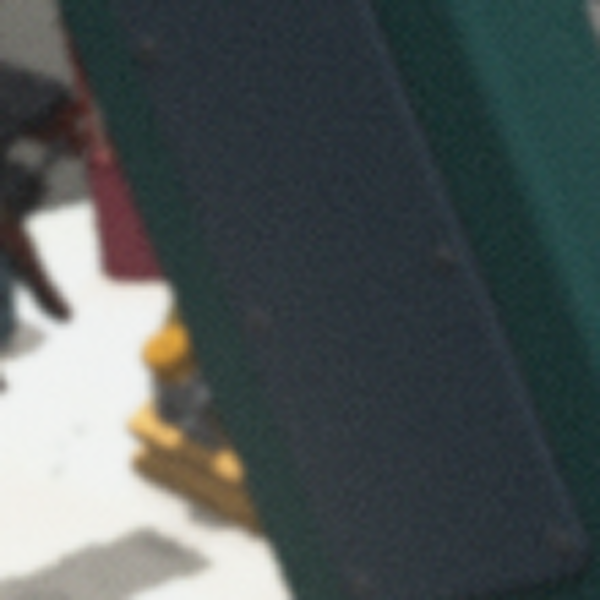

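Run:
```python
from h import *
res={}
for n,(x0,y0,x1,y1) in(("top",(250,148,268,170)),("scene",(252,165,275,185))):
    im=cv2.imread(f"pics/{'top0' if n=='top' else 'scene0'}.png")
    hsv=cv2.cvtColor(im,cv2.COLOR_BGR2HSV)
    m=cv2.inRange(hsv,(10,150,110),(24,255,255));mm=np.zeros_like(m);mm[y0:y1,x0:x1]=m[y0:y1,x0:x1]
    k,l,s,c=cv2.connectedComponentsWithStats(mm);i=1+np.argmax(s[1:,4]);print(n,s[i],c[i]);res[n]=c[i]
    cv2.imwrite(f"pics/hd_{n}.png",cv2.resize(np.hstack([im[y0-5:y1+5,x0-5:x1+5],cv2.merge([mm]*3)[y0-5:y1+5,x0-5:x1+5]]),None,fx=12,fy=12,interpolation=0))
    for h in(60,65,70,75):print(h,onrest(n,*c[i],h).round(1))
P,e=tri(res["top"],res["scene"]);print((M.T@(P-O)).round(1),e)
```

```text
top [255 155   8   8  47] [258.61702128 158.31914894]
60 [-94.9   0.9  60. ]
65 [-92.3  -0.   65. ]
70 [-89.6  -0.9  70. ]
75 [-87.   -1.7  75. ]
scene [258 172   6   5  23] [260.2173913  173.91304348]
60 [-90.9   7.1  60. ]
65 [-93.1   1.6  65. ]
70 [-95.3  -3.9  70. ]
75 [-97.6  -9.4  75. ]
[-92.8   0.5  65.2] 1.5650486073905057
```

View pics/hd_top.png

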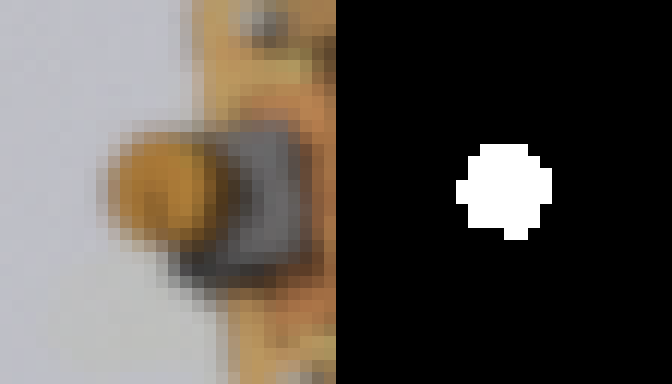

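View pics/hd_scene.png

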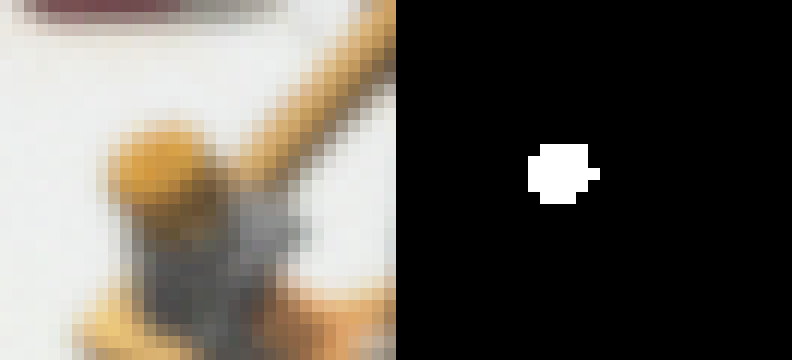

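Run:
```python
from h import *
RH=RT@R.from_euler('z',-95,degrees=True).as_matrix()
go(M@np.array([-92.5,0,100])+O,RH)
```

```text
shift cm [-0.13 -6.85  4.52] rows 3.0
then rot deg [ -0.12  -0.   -94.8 ] rows 14.0
```

Request:
move_arm([
  {"tx": -0.13,"ty": -3.4,"tz": 0,"wx": 0,"wy": 0,"wz": -6.8,"grip": 0.6},
  {"tx": -0.4,"ty": -3.4,"tz": 0,"wx": 0,"wy": 0,"wz": -6.8,"grip": 0.6},
  {"tx": 0,"ty": 0,"tz": 0,"wx": 0,"wy": 0,"wz": -6.8,"grip": 0.6},
  {"tx": 0,"ty": 0,"tz": 1.5,"wx": 0,"wy": 0,"wz": -6.8,"grip": 0.6},
  {"tx": 0,"ty": 0,"tz": 1.5,"wx": 0,"wy": 0,"wz": -6.8,"grip": 0.6},
  {"tx": 0,"ty": 0,"tz": 1.5,"wx": 0,"wy": 0,"wz": -6.8,"grip": 0.6},
  {"tx": 0,"ty": 0,"tz": 0,"wx": 0,"wy": 0,"wz": -6.8,"grip": 0.6},
  {"tx": 0,"ty": 0,"tz": 0,"wx": 0,"wy": 0,"wz": -6.8,"grip": 0.6},
  {"tx": 0,"ty": 0,"tz": 0,"wx": 0,"wy": 0,"wz": -6.8,"grip": 0.6},
  {"tx": 0,"ty": 0,"tz": 0,"wx": 0,"wy": 0,"wz": -6.8,"grip": 0.6},
  {"tx": 0,"ty": 0,"tz": 0,"wx": 0,"wy": 0,"wz": -6.8,"grip": 0.6},
  {"tx": 0,"ty": 0,"tz": 0,"wx": 0,"wy": 0,"wz": -6.8,"grip": 0.6},
], newtons=10)

```text
time: 23.87
position: [578.7, -66.5, 141.6]
tool_rot: [-0.171, -0.659, 0.699, -0.217]
ft_force: [-0.9, 0.1, 0.5]
opening: 53.1
```

Request:
move_arm([
  {"tx": 0,"ty": 0,"tz": 0,"wx": 0,"wy": 0,"wz": -6.8,"grip": 0.6},
  {"tx": 0,"ty": 0,"tz": 0,"wx": 0,"wy": 0,"wz": -6.4,"grip": 0.6},
  {"tx": 0,"ty": 0,"tz": 0,"wx": 0,"wy": 0,"wz": 0,"grip": 0.6},
  {"tx": 0,"ty": 0,"tz": 0,"wx": 0,"wy": 0,"wz": 0,"grip": 0.6},
])

```text
time: 24.2
position: [578.5, -66.0, 141.3]
tool_rot: [0.194, 0.733, -0.622, 0.197]
ft_force: [-1.0, -0.1, -0.5]
opening: 53.2
```

Run:
```python
from h import *
st2();look('m1')
RH=RT@R.from_euler('z',-95,degrees=True).as_matrix()
go(M@np.array([-92.5,0,75])+O,RH)
```

```text
tcp cr [-90.6   8.3 100.6] open 53.2 t 24.2 F [-0.2 -1.  -0.4] T [ 0.07  0.31 -0.03] j6 -2.83
tcp [578.5 -66.  141.3] hc in cradle [-83.7 -80.4  98.6] open 53.2 t 24.2 F cradle [-0.2 -1.  -0.4] j [ 0.12  0.48  1.7  -0.65  1.07 -2.83]
shift cm [-0.19  0.81  2.55] rows 1.0
then rot deg [-0.11 -0.08 -0.46] rows 1.0
```

View pics/m1_topp.png

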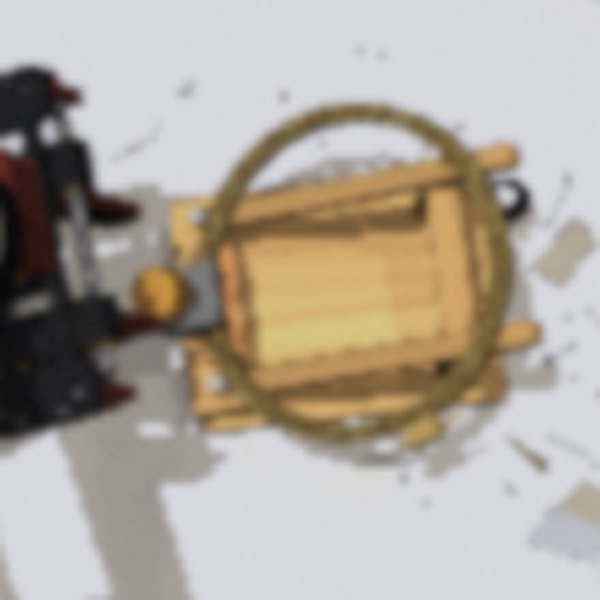

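View pics/m1_scenep.png

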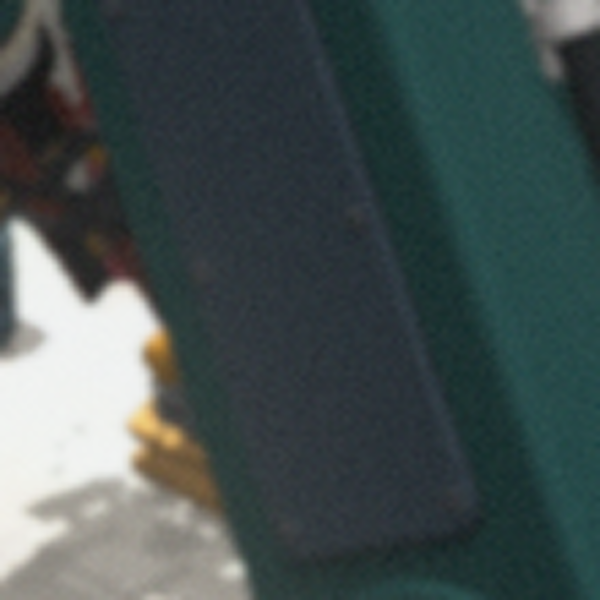

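Run:
```python
from h import *
st,p,Rm=tool();f=600/110
for o in((0,0,0),(0,26.5,0),(0,-26.5,0),(0,40,0),(0,-40,0)):
    print(o,((proj("top",p+Rm@np.array(o))-[230,105]+.5)*f).round(0))
im=cv2.imread("pics/raw_m1_top.png");cv2.imwrite("pics/m1z.png",cv2.resize(im[130:185,230:285],None,fx=11,fy=11,interpolation=cv2.INTER_CUBIC))
```

```text
(0, 0, 0) [127. 273.]
(0, 26.5, 0) [136. 321.]
(0, -26.5, 0) [118. 225.]
(0, 40, 0) [140. 346.]
(0, -40, 0) [114. 201.]
```

View pics/m1z.png

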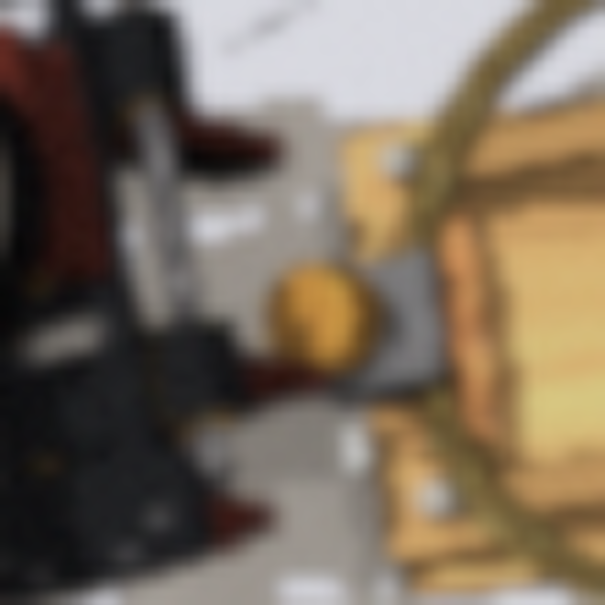

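Request:
move_arm([
  {"tx": -0.2,"ty": 1.0,"tz": 0.5,"wx": 0,"wy": 0,"wz": 0,"grip": 0.6},
  {"tx": 0,"ty": 0,"tz": 1.2,"wx": 0,"wy": 0,"wz": 0,"grip": 0.6},
  {"tx": 0,"ty": 0,"tz": 1.2,"wx": 0,"wy": 0,"wz": 0,"grip": 0.6},
  {"tx": 0,"ty": 0,"tz": 1.0,"wx": 0,"wy": 0,"wz": 0,"grip": 0.6},
  {"tx": 0,"ty": 0,"tz": 0.5,"wx": 0,"wy": 0,"wz": 0,"grip": 0.6},
  {"tx": 0,"ty": 0,"tz": 0,"wx": 0,"wy": 0,"wz": 0,"grip": 0.6},
  {"tx": 0,"ty": 0,"tz": 0,"wx": 0,"wy": 0,"wz": 0,"grip": 0.6},
])

```text
time: 24.88
position: [570.0, -88.3, 101.8]
tool_rot: [0.195, 0.734, -0.62, 0.196]
ft_force: [0.4, -0.4, -0.1]
opening: 52.8
```

Run:
```python
from h import *
st2();look('m2')
im=cv2.imread("pics/raw_m2_top.png");cv2.imwrite("pics/m2z.png",cv2.resize(im[130:185,230:285],None,fx=11,fy=11,interpolation=cv2.INTER_CUBIC))
```

```text
tcp cr [-93.3  -2.1  55.7] open 52.8 t 24.88 F [ 0.3  0.4 -0.3] T [ 0.06  0.3  -0.01] j6 -2.79
tcp [570.  -88.3 101.8] hc in cradle [-85.9 -90.7  53.9] open 52.8 t 24.8833 F cradle [ 0.3  0.4 -0.3] j [ 0.08  0.53  1.76 -0.7   0.98 -2.79]
```

View pics/m2z.png

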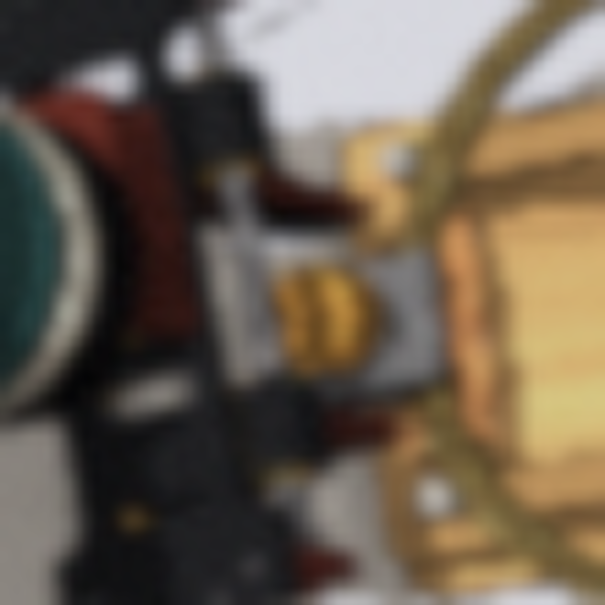

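View pics/m2_scenep.png

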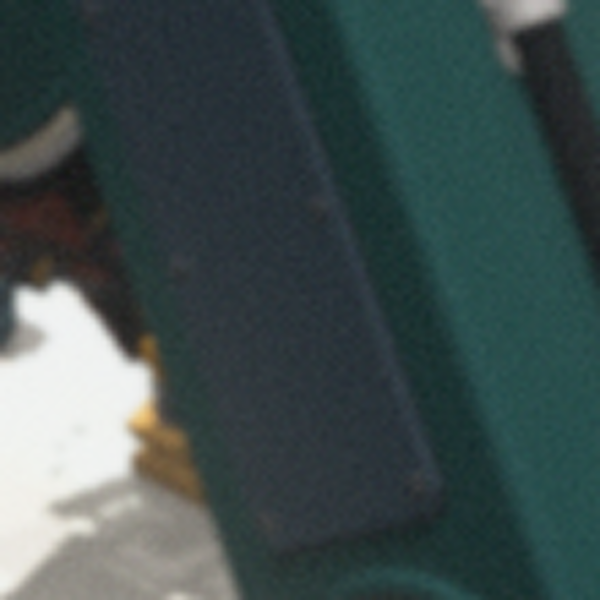

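Request:
move_arm([
  {"tx": 0,"ty": 0,"tz": 0.2,"wx": 0,"wy": 0,"wz": 0,"grip": 0.0},
  {"tx": 0,"ty": 0,"tz": 0,"wx": 0,"wy": 0,"wz": 0,"grip": 0.0},
  {"tx": 0,"ty": 0,"tz": 0,"wx": 0,"wy": 0,"wz": 0,"grip": 0.0},
  {"tx": 0,"ty": 0,"tz": 0,"wx": 0,"wy": 0,"wz": 0,"grip": 0.0},
  {"tx": 0,"ty": 0,"tz": 0,"wx": 0,"wy": 0,"wz": 0,"grip": 0.0},
  {"tx": 0,"ty": 0,"tz": 0,"wx": 0,"wy": 0,"wz": 0,"grip": 0.0},
], newtons=10)

```text
time: 25.48
position: [572.6, -88.5, 101.0]
tool_rot: [0.193, 0.734, -0.62, 0.197]
ft_force: [5.2, 0.1, -4.5]
opening: 28.7
```

```bash
cat >> h.py <<'E'
def st3():
    st,p,Rm=tool()
    r=R.from_matrix(RT.T@Rm).as_euler('ZYX',degrees=True)[0]
    # moment about tool z
    print("tcp cr",(M.T@(p-O)).round(1),"open",round(st["opening"],1),"t",round(st["time"],2),"Ftool",(Rm.T@st["ft_force"]).round(1),"Ttool",(Rm.T@st["ft_torque"]).round(3),"rotz",r.round(1),"j6",st["joints"][5].round(2))
E
python3 -c "from h import *;st3()"
```

```text
tcp cr [-93.4   0.6  54.9] open 28.7 t 25.48 Ftool [-1.6 -5.3  4. ] Ttool [ 0.882 -0.378  0.04 ] rotz -94.8 j6 -2.79
```

Request:
move_arm([
  {"tx": 0,"ty": -0.28,"tz": 0,"wx": 0,"wy": 0,"wz": 0,"grip": 0.0},
  {"tx": 0,"ty": 0,"tz": 0,"wx": 0,"wy": 0,"wz": 0,"grip": 0.0},
])

```text
time: 25.65
position: [572.8, -88.5, 100.9]
tool_rot: [0.195, 0.734, -0.62, 0.196]
ft_force: [-1.1, 2.1, 3.0]
opening: 28.8
```

```bash
python3 -c "from h import *;st3()"
```

```text
tcp cr [-93.5   0.8  54.7] open 28.8 t 25.65 Ftool [-0.3  0.9 -3.7] Ttool [-0.099 -0.304  0.057] rotz -94.8 j6 -2.79
```

Request:
move_arm([
  {"tx": 0,"ty": 0,"tz": 0.016,"wx": 0,"wy": 0,"wz": 7,"grip": 0.0},
  {"tx": 0,"ty": 0,"tz": 0.016,"wx": 0,"wy": 0,"wz": 7,"grip": 0.0},
  {"tx": 0,"ty": 0,"tz": 0.016,"wx": 0,"wy": 0,"wz": 7,"grip": 0.0},
  {"tx": 0,"ty": 0,"tz": 0.016,"wx": 0,"wy": 0,"wz": 7,"grip": 0.0},
])

```text
time: 25.98
position: [571.8, -88.8, 100.2]
tool_rot: [-0.142, -0.56, 0.781, -0.237]
ft_force: [-3.8, 3.5, 5.4]
opening: 28.6
```

```bash
python3 -c "from h import *;st3()"
```

```text
tcp cr [-93.6  -0.3  54.1] open 28.6 t 25.98 Ftool [ 1.1  3.4 -6.6] Ttool [-0.676 -0.225 -0.036] rotz -66.5 j6 -2.3
```

Request:
move_arm([
  {"tx": 0,"ty": 0.1,"tz": 0,"wx": 0,"wy": 0,"wz": 7,"grip": 0.0},
  {"tx": 0,"ty": 0.05,"tz": 0,"wx": 0,"wy": 0,"wz": 7,"grip": 0.0},
  {"tx": 0,"ty": 0,"tz": 0,"wx": 0,"wy": 0,"wz": 7,"grip": 0.0},
  {"tx": 0,"ty": 0,"tz": 0,"wx": 0,"wy": 0,"wz": 7,"grip": 0.0},
])

```text
time: 26.32
position: [570.7, -88.5, 99.4]
tool_rot: [-0.08, -0.354, 0.893, -0.264]
ft_force: [-0.3, 0.7, -1.8]
opening: 28.8
```

```bash
python3 -c "from h import *;st3()"
```

```text
tcp cr [-94.4  -1.3  53.6] open 28.8 t 26.32 Ftool [-0.8  1.3  1.1] Ttool [-0.379 -0.218 -0.011] rotz -38.5 j6 -1.81
```

Request:
move_arm([
  {"tx": 0,"ty": 0,"tz": 0,"wx": 0,"wy": 0,"wz": 7,"grip": 0.0},
  {"tx": 0,"ty": 0,"tz": 0.01,"wx": 0,"wy": 0,"wz": 7,"grip": 0.0},
  {"tx": 0,"ty": 0,"tz": 0.016,"wx": 0,"wy": 0,"wz": 7,"grip": 0.0},
  {"tx": 0,"ty": 0,"tz": 0.016,"wx": 0,"wy": 0,"wz": 7,"grip": 0.0},
])

```text
time: 26.65
position: [570.2, -88.1, 98.4]
tool_rot: [-0.014, -0.128, 0.953, -0.275]
ft_force: [-1.8, 4.0, -2.1]
opening: 28.8
```

```bash
python3 -c "from h import *;st3()"
```

```text
tcp cr [-95.3  -1.8  52.9] open 28.8 t 26.65 Ftool [ 0.6  4.8 -0.4] Ttool [-1.064  0.002  0.006] rotz -10.5 j6 -1.32
```

Request:
move_arm([
  {"tx": 0,"ty": 0.12,"tz": 0.016,"wx": 0,"wy": 0,"wz": 7,"grip": 0.0},
  {"tx": 0,"ty": 0.1,"tz": 0.016,"wx": 0,"wy": 0,"wz": 7,"grip": 0.0},
  {"tx": 0,"ty": 0,"tz": 0.016,"wx": 0,"wy": 0,"wz": 7,"grip": 0.0},
  {"tx": 0,"ty": 0,"tz": 0.016,"wx": 0,"wy": 0,"wz": 7,"grip": 0.0},
])

```text
time: 26.98
position: [570.2, -87.4, 97.2]
tool_rot: [0.054, 0.106, 0.955, -0.271]
ft_force: [-0.5, -0.3, -1.8]
opening: 28.5
```

```bash
python3 -c "from h import *;st3()"
```

```text
tcp cr [-96.6  -1.7  52.3] open 28.5 t 26.98 Ftool [0.8 0.5 1.6] Ttool [-0.525  0.084  0.053] rotz 17.5 j6 -0.83
```

Request:
move_arm([
  {"tx": 0,"ty": 0,"tz": 0.016,"wx": 0,"wy": 0,"wz": 7,"grip": 0.0},
  {"tx": 0,"ty": 0,"tz": 0.016,"wx": 0,"wy": 0,"wz": 7,"grip": 0.0},
  {"tx": 0,"ty": 0,"tz": 0.016,"wx": 0,"wy": 0,"wz": 5,"grip": 0.0},
])

```text
time: 27.23
position: [570.5, -87.0, 96.5]
tool_rot: [0.098, 0.263, 0.925, -0.258]
ft_force: [-0.1, 1.0, -3.1]
opening: 28.9
```

```bash
python3 -c "from h import *;st3();look('m3')
import cv2
im=cv2.imread('pics/raw_m3_top.png');cv2.imwrite('pics/m3z.png',cv2.resize(im[130:185,230:285],None,fx=11,fy=11,interpolation=cv2.INTER_CUBIC))"
```

```text
tcp cr [-97.2  -1.4  51.9] open 28.9 t 27.23 Ftool [1.5 2.  2.1] Ttool [-0.745  0.376  0.004] rotz 36.5 j6 -0.49
tcp [570.5 -87.   96.5] hc in cradle [-168.7   51.6   50.1] open 28.9 t 27.2333 F cradle [-2.5  0.  -2.1] j [ 0.08  0.54  1.76 -0.7   0.97 -0.49]
```

View pics/m3z.png

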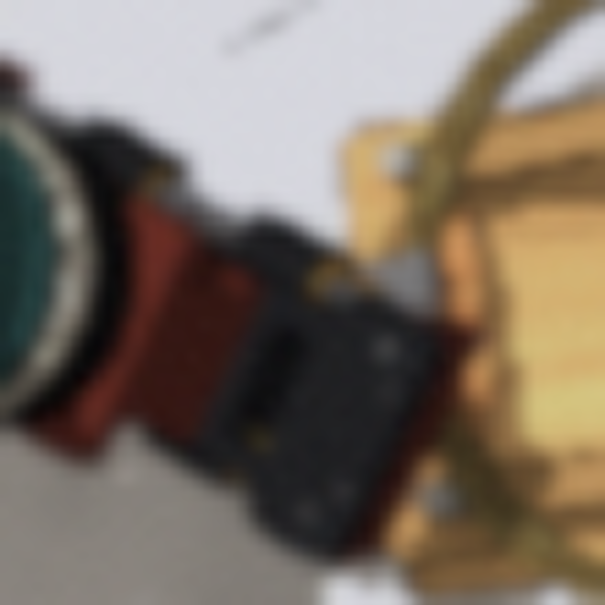

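```bash
sed -i 's/"j6",st\["joints"\]\[5\].round(2))$/"j6",st["joints"][5].round(2),"tau6",st["tau"][5].round(3))/' h.py; python3 -c "from h import *;st3()"
```

```text
tcp cr [-97.2  -1.4  51.9] open 28.7 t 27.33 Ftool [2.1 2.9 2.2] Ttool [-0.755  0.504  0.19 ] rotz 36.2 j6 -0.5 tau6 1.034
```

Request:
move_arm([
  {"tx": 0,"ty": 0,"tz": 0.016,"wx": 0,"wy": 0,"wz": 5,"grip": 0.0},
  {"tx": 0,"ty": 0,"tz": 0.016,"wx": 0,"wy": 0,"wz": 5,"grip": 0.0},
])

```text
time: 27.5
position: [570.8, -86.9, 96.2]
tool_rot: [0.119, 0.34, 0.899, -0.248]
ft_force: [-0.4, 3.7, -2.7]
opening: 28.5
```

```bash
python3 -c "from h import *;st3()"
```

```text
tcp cr [-97.4  -1.1  51.7] open 28.5 t 27.5 Ftool [3.4 3.1 0.3] Ttool [-0.922  0.704  0.009] rotz 46.2 j6 -0.32 tau6 -1.504
```

Request:
move_arm([
  {"tx": 0,"ty": 0.05,"tz": 0.012,"wx": 0,"wy": 0,"wz": 5,"grip": 0.0},
  {"tx": 0,"ty": 0,"tz": 0.012,"wx": 0,"wy": 0,"wz": 5,"grip": 0.0},
])

```text
time: 27.67
position: [571.1, -86.8, 95.9]
tool_rot: [0.14, 0.417, 0.866, -0.237]
ft_force: [0.3, 3.3, -4.4]
opening: 28.7
```

```bash
python3 -c "from h import *;st3()"
```

```text
tcp cr [-97.7  -0.8  51.5] open 28.7 t 27.67 Ftool [3.9 3.3 2. ] Ttool [-0.725  0.8   -0.038] rotz 56.2 j6 -0.15 tau6 -1.325
```

Request:
move_arm([
  {"tx": 0.08,"ty": 0.06,"tz": 0.012,"wx": 0,"wy": 0,"wz": 5,"grip": 0.0},
  {"tx": 0.04,"ty": 0.04,"tz": 0.012,"wx": 0,"wy": 0,"wz": 5,"grip": 0.0},
  {"tx": 0,"ty": 0,"tz": 0.012,"wx": 0,"wy": 0,"wz": 5,"grip": 0.0},
])

```text
time: 27.92
position: [571.6, -86.5, 95.5]
tool_rot: [0.171, 0.526, 0.804, -0.217]
ft_force: [0.8, -0.2, -0.9]
opening: 29.2
```

```bash
python3 -c "from h import *;st3()"
```

```text
tcp cr [-98.1  -0.3  51.2] open 29.2 t 27.92 Ftool [-0.   0.8  0.9] Ttool [-0.259  0.258 -0.034] rotz 71.2 j6 0.12 tau6 -1.278
```

Request:
move_arm([
  {"tx": 0,"ty": 0,"tz": 0.012,"wx": 0,"wy": 0,"wz": 5,"grip": 0.0},
  {"tx": 0,"ty": 0,"tz": 0.012,"wx": 0,"wy": 0,"wz": 5,"grip": 0.0},
])

```text
time: 28.08
position: [572.0, -86.5, 95.3]
tool_rot: [0.189, 0.594, 0.755, -0.201]
ft_force: [1.7, 1.4, -1.7]
opening: 28.7
```

```bash
python3 -c "from h import *;st3()"
```

```text
tcp cr [-98.2   0.1  51.1] open 28.7 t 28.08 Ftool [1.6 2.  0.7] Ttool [-0.322  0.288 -0.106] rotz 81.2 j6 0.29 tau6 -1.249
```

Request:
move_arm([
  {"tx": 0,"ty": 0,"tz": 0.012,"wx": 0,"wy": 0,"wz": 5,"grip": 0.0},
  {"tx": 0,"ty": 0,"tz": 0.012,"wx": 0,"wy": 0,"wz": 5,"grip": 0.0},
])

```text
time: 28.25
position: [572.4, -86.5, 95.2]
tool_rot: [0.206, 0.658, 0.701, -0.184]
ft_force: [2.2, 0.8, -0.8]
opening: 28.7
```

```bash
python3 -c "from h import *;st3()"
```

```text
tcp cr [-98.2   0.5  51. ] open 28.7 t 28.25 Ftool [1.  2.3 0.4] Ttool [-0.305  0.4   -0.136] rotz 91.2 j6 0.47 tau6 -1.207
```

Request:
move_arm([
  {"tx": 0,"ty": 0.03,"tz": 0.007,"wx": 0,"wy": 0,"wz": 3,"grip": 0.0},
  {"tx": 0,"ty": 0.03,"tz": 0.007,"wx": 0,"wy": 0,"wz": 3,"grip": 0.0},
])

```text
time: 28.42
position: [572.7, -86.5, 95.1]
tool_rot: [0.215, 0.693, 0.666, -0.173]
ft_force: [-0.2, 2.4, 1.5]
opening: 28.8
```

```bash
python3 -c "from h import *;st3()"
```

```text
tcp cr [-98.2   0.8  50.9] open 28.8 t 28.42 Ftool [ 1.2 -0.1 -2.6] Ttool [-0.018  0.439 -0.173] rotz 97.1 j6 0.57 tau6 -0.547
```

Request:
move_arm([
  {"tx": 0,"ty": 0,"tz": 0.007,"wx": 0,"wy": 0,"wz": 3,"grip": 0.0},
  {"tx": 0,"ty": 0,"tz": 0.007,"wx": 0,"wy": 0,"wz": 3,"grip": 0.0},
])

```text
time: 28.58
position: [572.9, -86.6, 95.1]
tool_rot: [0.224, 0.727, 0.629, -0.161]
ft_force: [0.8, 1.0, 0.5]
opening: 28.4
```

```bash
python3 -c "from h import *;st3()"
```

```text
tcp cr [-98.1   1.   50.8] open 28.4 t 28.58 Ftool [ 0.7  0.8 -0.9] Ttool [-0.138  0.478 -0.225] rotz 103.1 j6 0.67 tau6 -0.6
```

Request:
move_arm([
  {"tx": 0,"ty": 0,"tz": 0.007,"wx": 0,"wy": 0,"wz": 3,"grip": 0.0},
  {"tx": 0,"ty": 0,"tz": 0.007,"wx": 0,"wy": 0,"wz": 3,"grip": 0.0},
])

```text
time: 28.75
position: [573.2, -86.6, 95.1]
tool_rot: [0.233, 0.759, 0.59, -0.149]
ft_force: [1.0, 1.5, 0.1]
opening: 28.7
```

```bash
python3 -c "from h import *;st3()"
```

```text
tcp cr [-98.1   1.3  50.8] open 28.7 t 28.75 Ftool [ 1.4  0.7 -0.9] Ttool [-0.175  0.349 -0.23 ] rotz 109.1 j6 0.78 tau6 -0.605
```

Request:
move_arm([
  {"tx": 0,"ty": 0,"tz": 0,"wx": 0,"wy": 0,"wz": 0,"grip": 0.6},
  {"tx": 0,"ty": 0,"tz": 0,"wx": 0,"wy": 0,"wz": 0,"grip": 0.6},
  {"tx": 0,"ty": 0,"tz": 0,"wx": 0,"wy": 0,"wz": 0,"grip": 0.6},
  {"tx": 0,"ty": 0,"tz": 0,"wx": 0,"wy": 0,"wz": 0,"grip": 0.6},
  {"tx": 0,"ty": 0,"tz": 0,"wx": 0,"wy": 0,"wz": 0,"grip": 0.6},
])

```text
time: 29.17
position: [572.2, -86.9, 94.6]
tool_rot: [0.232, 0.759, 0.59, -0.15]
ft_force: [-0.0, 0.0, -0.3]
opening: 52.7
```

```bash
python3 -c "from h import *;st3()
manip.capture('top');st3();manip.capture('top');st3()"
```

```text
tcp cr [-98.2   0.2  50.3] open 52.7 t 29.17 Ftool [ 0.2 -0.1  0.3] Ttool [-0.015  0.239  0.045] rotz 109.1 j6 0.78 tau6 -0.016
tcp cr [-98.2   0.3  50.3] open 52.6 t 29.22 Ftool [ 0.  -0.   0.7] Ttool [0.065 0.198 0.007] rotz 109.2 j6 0.78 tau6 -0.012
tcp cr [-98.2   0.3  50.3] open 52.6 t 29.27 Ftool [ 0.4 -0.3  0.8] Ttool [0.002 0.249 0.033] rotz 109.2 j6 0.78 tau6 -0.008
```

Request:
move_arm([
  {"tx": 0,"ty": 0,"tz": -2,"wx": 0,"wy": 0,"wz": 0,"grip": 0.6},
  {"tx": 0,"ty": 0,"tz": -4,"wx": 0,"wy": 0,"wz": 0,"grip": 0.6},
  {"tx": 0,"ty": 0,"tz": -4,"wx": 0,"wy": 0,"wz": 0,"grip": 0.6},
  {"tx": 0,"ty": 0,"tz": -4,"wx": 0,"wy": 0,"wz": 0,"grip": 0.6},
  {"tx": 0,"ty": 0,"tz": -4,"wx": 0,"wy": 0,"wz": 0,"grip": 0.6},
  {"tx": 0,"ty": 0,"tz": 0,"wx": 0,"wy": 0,"wz": 0,"grip": 0.6},
])

```text
time: 29.77
position: [567.7, 12.0, 253.9]
tool_rot: [0.235, 0.759, 0.589, -0.144]
ft_force: [0.8, -0.1, 0.3]
opening: 52.7
```

Run:
```python
from h import *
st3();look('n1')
a=cv2.imread("pics/raw_n1_top.png");b=cv2.imread("pics/top0.png");c=cv2.imread("pics/raw_m1_top.png")
f=lambda i:cv2.resize(i[148:170,248:272],None,fx=16,fy=16,interpolation=cv2.INTER_CUBIC)
cv2.imwrite("pics/hcmp.png",np.hstack([f(b),f(a)]))
for h in(5,10):print(hoopfit(a,h))
```

```text
tcp cr [-97.7   4.  237.8] open 52.7 t 29.77 Ftool [-0.1  0.9 -0.2] Ttool [-0.022  0.155  0.052] rotz 109.4 j6 0.68 tau6 -0.212
tcp [567.7  12.  253.9] hc in cradle [-68.1  88.  237.1] open 52.7 t 29.7667 F cradle [0.3 0.8 0.2] j [ 0.25  0.36  1.57 -0.57  1.34  0.68]
(array([-6.42151462,  0.95409821]), np.float64(87.97029293032726), np.int64(455))
(array([-4.1897945 ,  0.10793052]), np.float64(87.59953444915718), np.int64(457))
```

View pics/n1_topp.png

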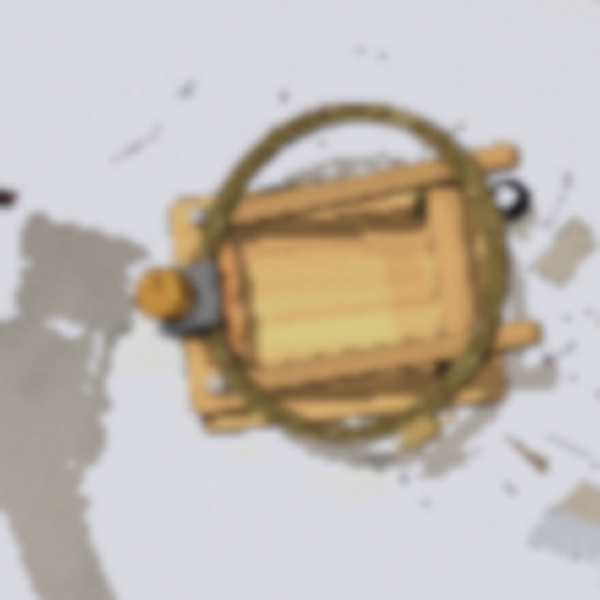

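View pics/hcmp.png

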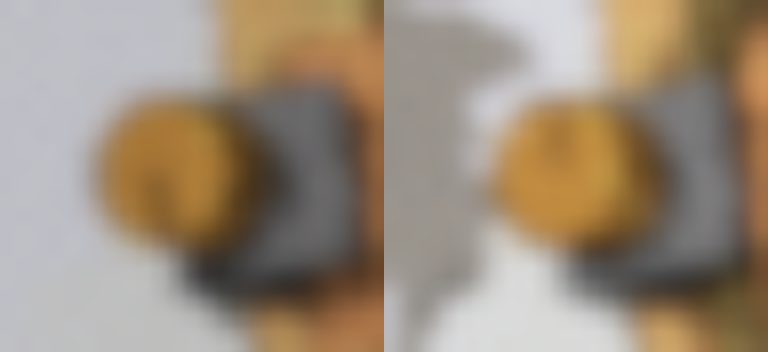

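Run:
```python
from h import *
for nm in("top0","t1","raw_l7_top","raw_m1_top","raw_n1_top"):
    im=cv2.imread(f"pics/{nm}.png");hsv=cv2.cvtColor(im,cv2.COLOR_BGR2HSV)
    m=cv2.inRange(hsv,(10,140,100),(24,255,255));mm=np.zeros_like(m);mm[148:170,250:269]=m[148:170,250:269]
    k,l,s,c=cv2.connectedComponentsWithStats(mm);i=1+np.argmax(s[1:,4])
    print(nm,s[i],c[i].round(2))
p0=M@np.array([-89,0,68])+O
for d in(0,3,5,7):print(d,proj("top",M@np.array([-89,0,68.-d])+O).round(2))
a=cv2.imread("pics/raw_n1_scene.png");cv2.imwrite("pics/n1s.png",cv2.resize(a[150:200,240:300],None,fx=10,fy=10,interpolation=cv2.INTER_CUBIC))
```

```text
top0 [255 155   8   8  54] [258.69 158.39]
t1 [255 155   8   8  53] [258.64 158.32]
raw_l7_top [255 155   8   8  55] [258.75 158.44]
raw_m1_top [255 155   8   8  55] [258.75 158.33]
raw_n1_top [256 155   9   8  59] [259.93 158.53]
0 [259.1  158.05]
3 [259.58 158.13]
5 [259.9  158.18]
7 [260.22 158.24]
```

View pics/n1s.png

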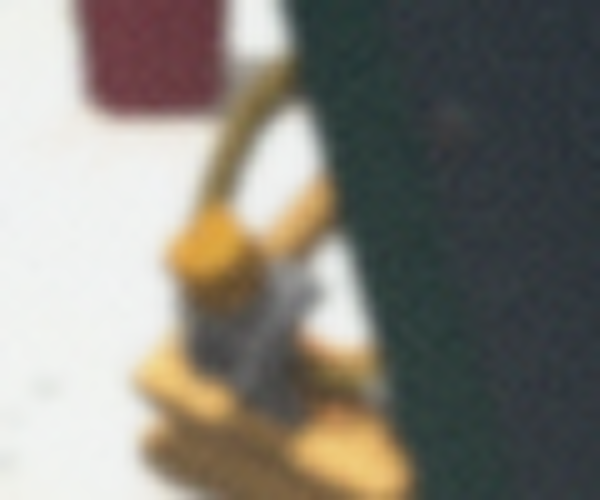

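Run:
```python
from h import *
a=cv2.imread("pics/raw_n1_top.png");k=cv2.imread("pics/raw_l7_top.png")
for nm,i in(("n",a),("l",k)):
    z=cv2.resize(i[138:185,255:300],None,fx=9,fy=9,interpolation=cv2.INTER_CUBIC)
    cv2.imwrite(f"pics/zz{nm}.png",z)
cv2.imwrite("pics/zz.png",np.hstack([cv2.imread("pics/zzl.png")[:,:395],cv2.imread("pics/zzn.png")[:,:395]]))
f=600/110
# clicked outer edge pts n1 (crop n1_topp)
pts=[(360,102),(300,115),(262,140),(412,113),(460,142),(490,185),(508,240),(508,290),(490,345),(360,438),(310,430),(265,405)]
for h in(7,10):
    P=np.array([onrest("top",230+x/f-.5,105+y/f-.5,h) for x,y in pts])[:,:2];print(circfit(P))
for nm,x,y in(("L",201,215),("R",217,383)):print(onrest("top",230+x/f-.5,105+y/f-.5,15).round(1))
```

```text
(array([-3.0935313 ,  2.70649887]), np.float64(91.61761251798795), np.int64(12), 12)
(array([-1.78603748,  2.20809253]), np.float64(91.4038851598322), np.int64(12), 12)
[-86.5  47.9  15. ]
[-88.4 -47.6  15. ]
```

View pics/zz.png

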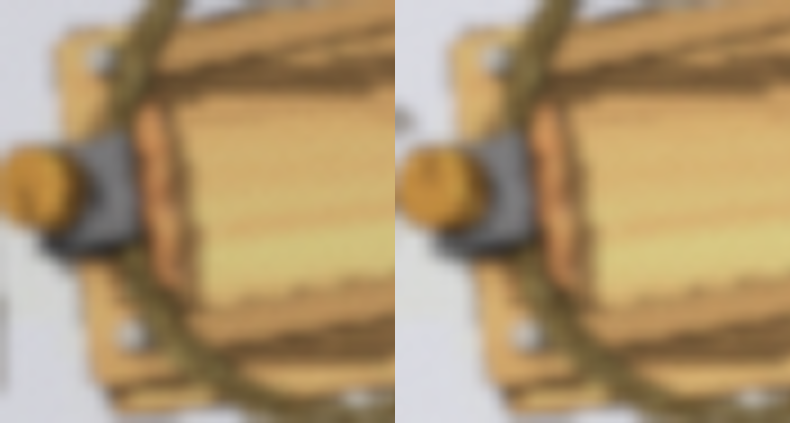

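Run:
```python
from h import *
A=np.mean([manip.capture("top").astype(float) for _ in range(8)],0)
B=np.mean([cv2.imread(f"pics/{n}.png").astype(float) for n in("top0","t1","raw_k9_top","raw_l7_top","raw_m1_top")],0)
f=lambda i:cv2.resize(np.clip((i[150:168,250:268]-0)*1.25,0,255).astype(np.uint8),None,fx=22,fy=22,interpolation=cv2.INTER_CUBIC)
cv2.imwrite("pics/hc2.png",np.hstack([f(B),f(A)]))
for i in(B,A):print(i[152:166,253:267,2].round(0).astype(int))
```

```text
[[189 190 189 189 188 187 184 180 173 173 178 165 150 147]
 [189 189 187 182 180 178 172 164 155 155 154 140 128 126]
 [189 186 180 173 171 169 160 145 128 119 122 118 116 115]
 [187 179 170 171 176 177 173 160 131 110 107 107 112 113]
 [182 170 163 171 177 180 182 178 153 115  97  95 104 110]
 [175 163 163 169 175 179 182 183 163 122  91  84  91 104]
 [170 158 161 164 166 172 180 184 170 131  91  76  79  95]
 [170 158 160 158 151 161 179 183 164 123  86  73  72  89]
 [173 162 160 157 146 153 175 179 155 111  84  75  75  91]
 [173 165 157 154 143 147 165 163 139 104  83  79  86  98]
 [167 166 159 153 141 138 141 131 110  89  77  83  97 106]
 [161 166 165 160 150 135 117  97  82  74  75  89 100 104]
 [156 162 166 166 161 145 108  73  61  65  76  85  87  85]
 [153 161 168 170 168 152 114  77  60  63  68  67  62  60]]
[[154 155 158 166 188 208 213 211 202 198 197 178 153 136]
 [154 161 169 173 182 195 200 198 186 177 170 151 134 127]
 [157 170 183 182 177 174 176 179 166 146 136 129 125 125]
 [160 178 189 187 182 172 172 183 174 145 122 119 120 123]
 [159 175 191 194 186 170 171 188 184 156 122 109 111 120]
 [155 166 183 191 185 172 176 188 188 166 125 103 102 113]
 [156 163 178 190 189 182 182 191 191 168 127 103  92 102]
 [154 159 175 189 192 190 190 192 189 168 133 110  93 100]
 [153 152 166 185 192 193 193 191 181 156 132 115  97 102]
 [153 149 159 178 188 190 187 180 164 140 124 114 102 107]
 [154 154 164 177 182 180 168 149 129 112 105  99 101 113]
 [155 167 186 195 187 173 143 105  88  84  86  91 100 111]
 [153 180 205 212 206 183 139  97  80  79  85  91  91  92]
 [146 181 210 216 212 190 150 114  95  86  79  73  67  63]]
```

View pics/hc2.png

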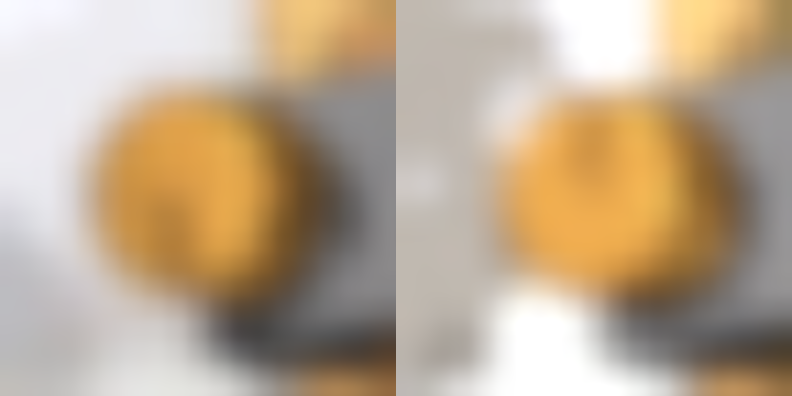

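Run:
```python
from h import *
st3()
go(M@np.array([-98.,0.8,53])+O)
def ang(m,c,h):
    d=onrest("top",*m,h)-onrest("top",*c,h);return np.degrees(np.arctan2(d[1],d[0]))
a0=ang((257,161),(258.6,158.3),68);a1=ang((258.3,155.5),(259.5,158.5),63.5)
print(a0,a1,"cw turn",(a0-a1)%360)
```

```text
tcp cr [-98.5  -0.5 229.2] open 52.7 t 30.27 Ftool [-0.2  0.3  0.2] Ttool [-0.009  0.193  0.079] rotz 109.2 j6 0.68 tau6 0.005
shift cm [ 0.03  0.13 17.62] rows 5.0
-132.04724118094282 106.76127726591845 cw turn 121.19148155313871
```

Request:
move_arm([
  {"tx": 0.03,"ty": 0.13,"tz": 4,"wx": 0,"wy": 0,"wz": 0,"grip": 0.6},
  {"tx": 0,"ty": 0,"tz": 4,"wx": 0,"wy": 0,"wz": 0,"grip": 0.6},
  {"tx": 0,"ty": 0,"tz": 4,"wx": 0,"wy": 0,"wz": 0,"grip": 0.6},
  {"tx": 0,"ty": 0,"tz": 2.5,"wx": 0,"wy": 0,"wz": 0,"grip": 0.6},
  {"tx": 0,"ty": 0,"tz": 2,"wx": 0,"wy": 0,"wz": 0,"grip": 0.6},
  {"tx": 0,"ty": 0,"tz": 1,"wx": 0,"wy": 0,"wz": 0,"grip": 0.6},
  {"tx": 0,"ty": 0,"tz": 0,"wx": 0,"wy": 0,"wz": 0,"grip": 0.6},
])

```text
time: 30.85
position: [571.8, -85.5, 96.9]
tool_rot: [0.231, 0.759, 0.589, -0.152]
ft_force: [-0.1, 0.3, 0.3]
opening: 52.9
```

```bash
python3 -c "
from h import *
st3()
go(M@np.array([-98.,0.8,53])+O)"
```

```text
tcp cr [-98.2  -0.   53. ] open 52.9 t 30.85 Ftool [ 0.1 -0.1 -0.4] Ttool [0.038 0.225 0.016] rotz 109.2 j6 0.77 tau6 0.137
shift cm [ 0.01  0.08 -0.  ] rows 1.0
```

Request:
move_arm([
  {"tx": 0,"ty": 0.05,"tz": 0,"wx": 0,"wy": 0,"wz": 0,"grip": 0.0},
  {"tx": 0,"ty": 0,"tz": 0,"wx": 0,"wy": 0,"wz": 0,"grip": 0.0},
  {"tx": 0,"ty": 0,"tz": 0,"wx": 0,"wy": 0,"wz": 0,"grip": 0.0},
  {"tx": 0,"ty": 0,"tz": 0,"wx": 0,"wy": 0,"wz": 0,"grip": 0.0},
  {"tx": 0,"ty": 0,"tz": 0,"wx": 0,"wy": 0,"wz": 0,"grip": 0.0},
], newtons=10)

```text
time: 31.27
position: [573.1, -83.4, 99.9]
tool_rot: [0.232, 0.759, 0.589, -0.15]
ft_force: [-3.6, 3.7, 4.1]
opening: 28.1
```

```bash
python3 -c "from h import *;st3()"
```

```text
tcp cr [-98.3   1.5  56.6] open 28.1 t 31.27 Ftool [ 0.  -3.5 -5.6] Ttool [0.623 0.258 0.108] rotz 109.2 j6 0.77 tau6 -0.016
```

Request:
move_arm([
  {"tx": 0,"ty": 0,"tz": 0,"wx": 0,"wy": 0,"wz": 2,"grip": 0.0},
])

```text
time: 31.35
position: [573.1, -83.5, 100.0]
tool_rot: [0.235, 0.769, 0.576, -0.146]
ft_force: [-3.7, 2.0, 4.2]
opening: 29.0
```

```bash
python3 -c "from h import *;st3()"
```

```text
tcp cr [-98.1   1.5  56.6] open 29.0 t 31.35 Ftool [-1.5 -3.2 -4.8] Ttool [ 0.6   -0.035 -0.192] rotz 111.2 j6 0.81 tau6 -0.785
```

Request:
move_arm([
  {"tx": 0,"ty": 0,"tz": 0,"wx": 0,"wy": 0,"wz": 2,"grip": 0.0},
])

```text
time: 31.43
position: [573.1, -83.8, 100.1]
tool_rot: [0.237, 0.78, 0.562, -0.142]
ft_force: [-4.0, 1.4, 3.6]
opening: 29.0
```

```bash
python3 -c "from h import *;st3()"
```

```text
tcp cr [-97.9   1.4  56.5] open 29.0 t 31.43 Ftool [-1.9 -3.4 -4. ] Ttool [ 0.614 -0.201 -0.15 ] rotz 113.3 j6 0.84 tau6 -0.414
```

Request:
move_arm([
  {"tx": 0,"ty": 0,"tz": 0,"wx": 0,"wy": 0,"wz": 2,"grip": 0.0},
])

```text
time: 31.52
position: [573.2, -83.8, 100.1]
tool_rot: [0.24, 0.789, 0.548, -0.138]
ft_force: [-2.9, 2.9, 3.1]
opening: 28.8
```

```bash
python3 -c "from h import *;st3()"
```

```text
tcp cr [-97.8   1.5  56.5] open 28.8 t 31.52 Ftool [-0.2 -2.8 -4.2] Ttool [ 0.509  0.006 -0.171] rotz 115.3 j6 0.88 tau6 -0.347
```

Request:
move_arm([
  {"tx": 0,"ty": 0,"tz": 0,"wx": 0,"wy": 0,"wz": 0,"grip": 0.6},
  {"tx": 0,"ty": 0,"tz": 0,"wx": 0,"wy": 0,"wz": 0,"grip": 0.6},
  {"tx": 0,"ty": 0,"tz": 0,"wx": 0,"wy": 0,"wz": 0,"grip": 0.6},
  {"tx": 0,"ty": 0,"tz": 0,"wx": 0,"wy": 0,"wz": 0,"grip": 0.6},
  {"tx": 0,"ty": 0,"tz": -2,"wx": 0,"wy": 0,"wz": 0,"grip": 0.6},
  {"tx": 0,"ty": 0,"tz": -4,"wx": 0,"wy": 0,"wz": 0,"grip": 0.6},
  {"tx": 0,"ty": 0,"tz": -4,"wx": 0,"wy": 0,"wz": 0,"grip": 0.6},
  {"tx": 0,"ty": 0,"tz": -4,"wx": 0,"wy": 0,"wz": 0,"grip": 0.6},
  {"tx": 0,"ty": 0,"tz": -4,"wx": 0,"wy": 0,"wz": 0,"grip": 0.6},
  {"tx": 0,"ty": 0,"tz": -2,"wx": 0,"wy": 0,"wz": 0,"grip": 0.6},
  {"tx": 0,"ty": 0,"tz": 0,"wx": 0,"wy": 0,"wz": 0,"grip": 0.6},
  {"tx": 0,"ty": 0,"tz": 0,"wx": 0,"wy": 0,"wz": 0,"grip": 0.6},
])

```text
time: 32.52
position: [565.3, 22.2, 269.3]
tool_rot: [0.24, 0.789, 0.549, -0.136]
ft_force: [0.7, 0.9, -0.4]
opening: 52.6
```

Run:
```python
from h import *
st3();look('n2')
A=np.mean([manip.capture("top").astype(float) for _ in range(6)],0)
f=lambda i:cv2.resize(np.clip((i[150:168,250:268])*1.25,0,255).astype(np.uint8),None,fx=16,fy=16,interpolation=cv2.INTER_CUBIC)
z=cv2.resize(A[138:185,255:300].astype(np.uint8),None,fx=9,fy=9,interpolation=cv2.INTER_CUBIC)
cv2.imwrite("pics/n2h.png",f(A));cv2.imwrite("pics/n2z.png",z)
cv2.imwrite("pics/n2full.png",manip.capture("top"))
print(A[152:166,253:267,2].round(0).astype(int))
```

```text
tcp cr [-98.3   2.5 256.3] open 52.6 t 32.52 Ftool [ 1.1  0.3 -0.1] Ttool [0.084 0.165 0.001] rotz 115.2 j6 0.77 tau6 -0.017
tcp [565.3  22.2 269.3] hc in cradle [-60.4  83.1 254.9] open 52.6 t 32.5167 F cradle [-0.9  0.7  0.1] j [ 0.27  0.36  1.55 -0.56  1.38  0.77]
[[156 161 171 186 203 212 215 212 203 199 198 178 153 137]
 [154 155 157 164 181 195 200 198 186 178 171 152 135 127]
 [154 156 155 157 167 173 177 178 166 147 136 129 126 125]
 [156 164 170 174 179 171 172 183 175 145 122 119 120 123]
 [158 172 186 192 186 170 172 188 184 156 122 110 112 120]
 [159 169 183 192 185 172 176 189 189 166 125 105 102 113]
 [167 176 183 191 190 182 184 191 192 169 127 104  93 103]
 [178 186 184 191 194 191 192 193 190 168 133 110  93 100]
 [174 180 180 188 193 193 193 192 181 157 133 115  98 102]
 [164 174 182 185 189 190 188 180 164 140 124 114 102 107]
 [162 182 193 187 184 181 170 150 130 112 105 100 101 114]
 [164 189 205 200 189 173 144 105  88  85  87  92 100 111]
 [169 197 213 213 206 184 139  97  81  80  84  90  92  92]
 [177 207 216 217 212 191 150 114  96  86  79  73  67  63]]
```

View pics/n2h.png

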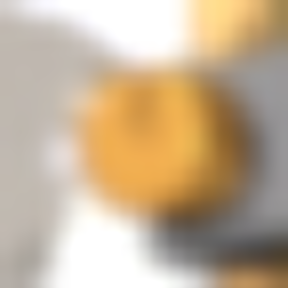

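View pics/n2z.png

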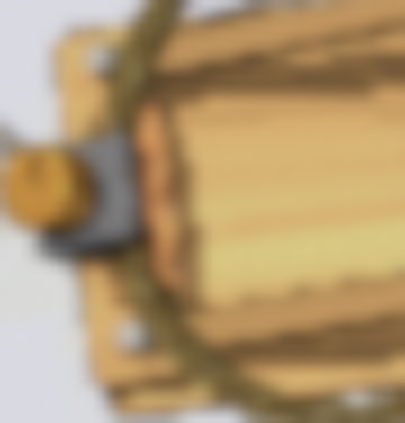

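View pics/n2full.png

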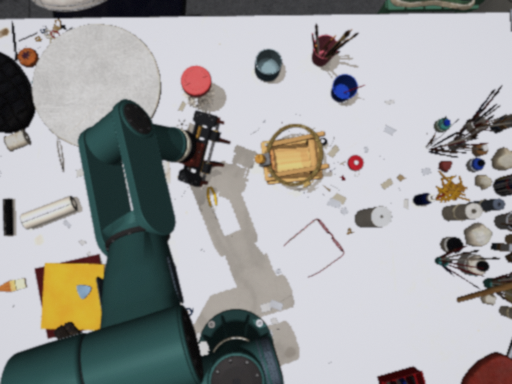

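```bash
python3 -c "from station import manip;print(manip.sign_off(),manip.get_state()['time'])"
```

```text
the job is handed in; nothing more can be done
the job is handed in; nothing more can be done
```

The larger hoop is on the rails with its rim in the clamp against both stop pins. Its tension screw is at the side, slightly up the slope. I handed the job in at about 33 s of the 72 s allowed, with the gripper open and clear.

**Placing:** The first insertion caught on a rail end and the hoop slid sideways. I looked again, regripped, lifted it over the rail ends, set it flat and slid it down under the pad.

**Tightening:** I turned the thumbscrew clockwise with a 10 N grip. The wrist moment was about 0.06 N m while running free, then climbed to about 0.26 N m. On a regrip, a further 6° of turn met about 0.2 N m at once, and the head did not move in the picture. The fingers slipped, so the screw is seated.

**Last pictures:** The rim appears to touch both pins to within camera accuracy of a few mm. The tape, spool and snips look to be where they started.

**What disagreed:**
- **Tightness:** the 0.26 N m reading is close to the 0.27 N m given as too tight. It is also above the roughly 0.17 N m I would expect at finger slip. Readings scatter by about 0.04 N m, so the force on the rim is uncertain; I take it as snug.
- **Turn of the screw:** the mark on the head suggests only 120 to 145° of real turn, against 204° of tool turn. The fingers therefore slipped part of the way.
- **Camera against arm:** the top camera and the arm disagreed by about 4 mm along world y.

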